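# Pack a game kit into a pedal-operated dust box

### The arm

A 6-joint arm with a two-finger parallel gripper is mounted at the origin on a cart in front of the work surface, level with it; the furniture and walls round the work are solid. World frame = base frame: x ahead of the robot, y to its left, z up, the work surface at z = 0. Lengths are in mm, angles in rad, forces in N, time in s.
With the tool pointing down it reaches from about 250 to 800 mm from the base axis. Payload 8.5 kg.
Tool frame: the origin (TCP) lies at the very end of the fingers, on their centre line; the grasp point (between the pads) lies 19 mm behind it; x points along the fingers, y is the direction in which the jaws open and shut, and the axes are right-handed (so a half turn about x gives the same grasp; the last joint's range is limited). The gripper opens to 85 mm and grips with 20 to 120 N. Pads are 22 mm wide; open, the fingers measure 114 mm over their backs; the gripper's body (76 mm by 85 mm) begins 54 mm behind the grasp point. The pads swing forward as they close: fully open they stand 13 mm farther back than shut.
Start: joints at [-1.27, 0.238, -0.013, 1.319, 0, 1.571], TCP at [155.534, -501.386, 231.276] pointing down, gripper open.
Joint ranges: [-2.66, 2.66], [-1.03, 1.9], [-1.14, 1.46], [-1.82, 2.27], [-1.45, 1.34], [-3.14, 3.14]. Speed limits (rad/s): [2.22, 2.22, 2.79, 3.14, 3.14, 3.14].

### API

Orientations are given as a unit quaternion [w, x, y, z].
In Python, from cell import r gives the robot as it stands.
- The arm moves only by the shell command python3 -m pendant 'ROWS'. ROWS is JSON, one flat list of numbers, 5 for each row, row after row: the shift along the tool's x, y, z in units of 30 mm (1.0 is 30 mm), then the turn about the tool's x in units of 5 degrees (1.0 is 5 degrees), then the closure in counts, from 0 (fully open) to 255 (shut). In form: [dx, dy, dz, twist, claw, dx, dy, dz, twist, claw, ...]. A call has 1 to 12 rows; each row is the pose to reach, as a shift and turn from the pose commanded when the call began, along the tool's axes at that moment; what a row does not reach only later rows make up. A row lasts 1/12 s, in which the tool goes at most 41.7 mm and 7.16 degrees, less where a joint would pass 70% of its speed; a pose out of reach is approached as far as the arm can. A call with a gripper value outside its range is refused whole. The fingers move at their own pace and stop on an object; the grip force is fixed at half the most. Time passes only in rows, so rows that repeat a pose let the fingers close. It gives the time, the measured TCP pose, the force and the opening at its end, in the units of the state.
- r.state(): the state, without advancing time (a new reading comes with each control period).
- r.grab_frame(name): name is "scene" or "top"; returns the picture (384x512x3 uint8, red, green, blue); there is no depth.
- r.camera_info(name): a dict with "fx", "fy", "cx", "cy" (pixels), "view" (4x4, takes a point from world to camera coordinates). Camera axes: x right, y up, looking along -z (the intrinsics and any distortion apply to the point x, -y, -z); pixel columns grow to the right and rows downward; lengths in mm; the calibration is good to about 2 mm. A picture is of the moment at which its call begins. camera_info takes no time and is no camera call.
- r.close_job(): hands the job in, once; it reports no verdict.
The state is a dict: "time_s": time; "joints": joint angles; "qvel": joint speeds; "effort": joint torques, N m; "position": TCP position; "tool_rot": TCP orientation; "force": force on the tool from outside, world axes, zero at the start; "moment": the same for the moment, N m; "width": opening from 0.0 (shut) to 1.0 (fully open).
Only numpy, scipy, OpenCV 4.12 (cv2) and the standard library are available. Lean on these libraries where they do the work, as an engineer would, in place of code of your own. Each camera call takes 0.05 s, during which the arm holds its last target. There are 200 camera calls.

### The job

Press the pedal of the clear-hooded kit box right down so that its hood swings open, and put every loose blue wooden piece from the table into the blue tray inside the box. Then lower the yellow tray with the black grip onto the blue one so that its four corner lugs drop into the sockets and it sits fully down, and finally ease the pedal gently all the way back up so that the hood comes down over it without slamming. Work the hood only through its pedal, and do not disturb the tape dispenser, the pen or the pencil.

Things in the scene. Friction and masses are not known exactly. Their poses are not given: they have to be found in the camera images.
- pedal (a joint): angle of the pedal lever: 0 = up (hood closed), 0.40 rad = fully down (hood open). A gear turns the hood 4 rad for each rad of pedal. The pedal is stiff and stays wherever it is left: at its grip it takes about 8 to 16 N to push down and about 3 to 12 N to lift. Raising the grip faster than about 60 mm/s slams the hood
- pedal_grip (a point): centre of the pedal's orange cross-bar, a round bar of 14 mm diameter, 44 mm long along the box's y, on a web 8 mm thick (x), 28 mm above the top of a rubber pad 60 (x) x 46 mm. Pinch the bar across the box's x from above to push the pedal down and to lift it; it may roll in the grip. About 94 mm above the table with the pedal up, 59 mm pressed. x: along the lever from bar to axle, turning with it
- pedal_axle (a point): centre of the pedal's axle at the front of the box, 45 mm above the table; axes are the box's (x from the pedal end to the hinge end, y across, z up; x points to the robot's right). The axle lies along y. pedal_grip is 90 mm ahead of it (-x along the lever) and 32 mm above the lever's line. Pedal up: lever slopes 0.2 rad up to the front; fully down: 0.2 rad down
- hood: clear plastic hood with grey edges, 218 (x) x 140 x 76 mm high, open below, hinged along its lower edge at the far end from the pedal; origin: middle of that hinge, 10 mm above the table; closed, its axes are the box's. Closed it clears the stacked grip by 6 mm; with the pedal fully down it stands tipped back 1.6 rad, top about 230 mm above the table
- lower_seat (a point): centre of the top plane of the blue lower tray, which is fixed in the box: 34 mm above the table, axes as the box (see pedal_axle), 114 mm from the hood hinge. Tray 150 mm (x) by 110 mm (y) outside, walls 3 mm; four square sockets, 14 mm wide, 23 mm deep, centred at x = +-65, y = +-45 mm from this point, in corner blocks 20 mm square
- lower_floor (a point): centre of the inner floor of the blue lower tray, 23 mm below lower_seat, 11 mm above the table; axes as the box. Clear floor: x +-54 mm by y +-52 mm, or x +-72 by y +-34 mm, outside the corner blocks
- tray_grip (a point): point on the black grip of the loose yellow tray, 13 mm below its top, 40 mm above the tips of the tray's lugs, 27 mm above the upper side of its floor. The grip is a solid bar 14 mm thick (y), 60 mm long (x); take it across y. Axes: x along the grip, z up. Tray about 0.2 kg. It may go on turned half round. Seated, this point is 30 mm above lower_seat
- tray_under (a point): centre of the underside of the yellow tray's floor, 30 mm below tray_grip; same axes. Tray 150 mm (x) by 110 mm (y), walls 18 mm high. It stands on four round lugs, 10 mm in diameter and 10 mm long, tapered to 5 mm at the tip, at x = +-65, y = +-45 mm. Seated, this point coincides with lower_seat
- piece1_mid (a point): blue wooden house-shaped game piece lying flat, 22 x 22 mm in plan, 13 mm high, 12 g; point at its centre, half-way up. Two parallel sides face its +y and -y, 22 mm apart, from x = -11 to 0 mm; then they run together to a point at x = +11 mm: grip it across y at about x = -5 mm. Two to four such pieces are present
- piece2_mid (a point): blue wooden house-shaped game piece lying flat, 22 x 22 mm in plan, 13 mm high, 12 g; point at its centre, half-way up. Two parallel sides face its +y and -y, 22 mm apart, from x = -11 to 0 mm; then they run together to a point at x = +11 mm: grip it across y at about x = -5 mm. Two to four such pieces are present
- piece3_mid (a point): blue wooden house-shaped game piece lying flat, 22 x 22 mm in plan, 13 mm high, 12 g; point at its centre, half-way up. Two parallel sides face its +y and -y, 22 mm apart, from x = -11 to 0 mm; then they run together to a point at x = +11 mm: grip it across y at about x = -5 mm. Two to four such pieces are present
- piece4_mid (a point): blue wooden house-shaped game piece lying flat, 22 x 22 mm in plan, 13 mm high, 12 g; point at its centre, half-way up. Two parallel sides face its +y and -y, 22 mm apart, from x = -11 to 0 mm; then they run together to a point at x = +11 mm: grip it across y at about x = -5 mm. Two to four such pieces are present
- dispenser: dark grey tape dispenser, 52 x 177 mm, 98 mm high, a bystander; origin at its underside
- ballpen: white and red pen lying on the table, 11 x 145 x 9 mm, a bystander; length along its y
- pencil1: green pencil lying on the table, 7 x 112 x 7 mm, a bystander; length along its y

How it is judged (in metres and radians):
On the way, in this order (a step that is already met when the one before it is completed fails the run):
1. the pedal is pressed right down and the hood stands open (value of joint pedal above 0.36 rad), for 0.3 s.
2. every piece lies in the blue lower tray, the hood still open (x of piece1_mid in the frame of lower_floor between -0.072 and 0.072 m and y of piece1_mid in the frame of lower_floor between -0.052 and 0.052 m and z of piece1_mid in the frame of lower_floor between 0 and 0.02 m and x of piece2_mid in the frame of lower_floor between -0.072 and 0.072 m and y of piece2_mid in the frame of lower_floor between -0.052 and 0.052 m and z of piece2_mid in the frame of lower_floor between 0 and 0.02 m and x of piece3_mid in the frame of lower_floor between -0.072 and 0.072 m and y of piece3_mid in the frame of lower_floor between -0.052 and 0.052 m and z of piece3_mid in the frame of lower_floor between 0 and 0.02 m and x of piece4_mid in the frame of lower_floor between -0.072 and 0.072 m and y of piece4_mid in the frame of lower_floor between -0.052 and 0.052 m and z of piece4_mid in the frame of lower_floor between 0 and 0.02 m and value of joint pedal above 0.3 rad), for 0.3 s.
3. the yellow tray sits fully down on the blue one, lugs in the sockets, the hood still open (horizontal distance between tray_under and lower_seat below 0.004 m and z of tray_under in the frame of lower_seat below 0.003 m and angle between the x axis of tray_under and the x axis of lower_seat, either way round below 0.06 rad and value of joint pedal above 0.3 rad), for 0.3 s.
4. the pedal is back up and the hood closed (value of joint pedal below 0.03 rad), for 0.3 s.
At the end, for the whole second after the job is handed in: Every piece present lies on the floor of the blue lower tray; the yellow tray is seated on it (within 4 mm sideways, 3 mm in height and 0.06 rad); the pedal is up to within 0.03 rad, so the hood is closed and still (x of piece1_mid in the frame of lower_floor between -0.072 and 0.072 m and y of piece1_mid in the frame of lower_floor between -0.052 and 0.052 m and z of piece1_mid in the frame of lower_floor between 0 and 0.02 m and x of piece2_mid in the frame of lower_floor between -0.072 and 0.072 m and y of piece2_mid in the frame of lower_floor between -0.052 and 0.052 m and z of piece2_mid in the frame of lower_floor between 0 and 0.02 m and x of piece3_mid in the frame of lower_floor between -0.072 and 0.072 m and y of piece3_mid in the frame of lower_floor between -0.052 and 0.052 m and z of piece3_mid in the frame of lower_floor between 0 and 0.02 m and x of piece4_mid in the frame of lower_floor between -0.072 and 0.072 m and y of piece4_mid in the frame of lower_floor between -0.052 and 0.052 m and z of piece4_mid in the frame of lower_floor between 0 and 0.02 m and horizontal distance between tray_under and lower_seat below 0.004 m and z of tray_under in the frame of lower_seat below 0.003 m and angle between the x axis of tray_under and the x axis of lower_seat, either way round below 0.06 rad and value of joint pedal below 0.03 rad and linear speed of hood below 0.02 m/s); the robot touches nothing.
It fails at once if the hood slams (pedal rising faster than 0.7 rad/s) (velocity of joint pedal below -0.7 rad/s).
It fails at once if the hood is pushed with the fingers in place of the pedal (contact force between the fingers and hood above 5 N).
It fails at once if the tape dispenser is moved by more than 3 cm (distance of dispenser from where it was at the start of the episode above 0.03 m).
It fails at once if the pen is moved by more than 3 cm (distance of ballpen from where it was at the start of the episode above 0.03 m).
It fails at once if the pencil is moved by more than 3 cm (distance of pencil1 from where it was at the start of the episode above 0.03 m).
Of piece1, piece2, piece3, piece4 only 2 to 4 are there at a start; the rules pass over those that are not, and their reading is None.
At some moment in a run one of tray may be knocked a few centimetres aside while the robot is not near it.
Once in a run the grip may slacken for a moment while it holds something.
It also fails if it takes over 210 s, if anything falls off the work surface, if the arm or the gripper's body presses on something with over 40 N, if the wrist force passes 120 N, or if a joint passes its speed limit or range.

## Working session

There is one attempt and no reset: what is moved stays moved. The work goes in short steps, Python scripts to look and compute and a shell command to move; the robot and the scene stay as the last step left them, time stands still between calls to the robot, and variables do not carry over. Pictures are saved under pics/ and viewed, about 12 in all and at most 16, crops included, and the job is handed in when it is done.

```bash
ls; mkdir -p pics; python3 - <<'E'
from cell import r
import cv2,numpy as np
print(r.state())
for n in("scene","top"):
    cv2.imwrite(f"pics/{n}0.png",r.grab_frame(n)[:,:,::-1]); i=r.camera_info(n); print({k:(np.round(v,3).tolist() if k=="view" else v) for k,v in i.items()})
a=cv2.imread("pics/scene0.png");b=cv2.imread("pics/top0.png")
E
```

```text
pics
{'time_s': 0.0, 'joints': array([-1.27001130e+00,  2.38765335e-01, -1.42581726e-02,  1.31912625e+00,
       -1.41175227e-05,  1.57084816e+00]), 'qvel': array([-0.0002403 ,  0.00052395,  0.00082862, -0.00026342, -0.00116476,
       -0.00060453]), 'effort': array([ 1.40417091e-03, -5.38779902e+01,  3.46435297e+01,  1.84595562e-02,
        4.27138559e-05,  4.02004019e-06]), 'position': array([ 155.42339459, -501.06264583,  230.68415789]), 'tool_rot': array([-0.10545264, -0.69905115, -0.10639736,  0.69920443]), 'force': array([-0.69317427, -0.15907927, -0.16048558]), 'moment': array([-0.01049825,  0.00691808,  0.00640707]), 'width': 0.9998978215755029}
{'fx': 485.2230988272782, 'fy': 485.2230988272782, 'cx': 256.0921818825916, 'cy': 185.83594052940754, 'view': [[0.523, -0.852, -0.007, -189.399], [0.426, 0.254, 0.868, -302.056], [-0.738, -0.457, 0.496, -765.917], [0.0, 0.0, 0.0, 1.0]]}
{'fx': 468.3238527751177, 'fy': 468.3238527751177, 'cx': 257.64960773892506, 'cy': 190.89042809867865, 'view': [[-0.026, -1.0, -0.006, 72.396], [0.975, -0.026, 0.223, -489.322], [-0.223, 0.0, 0.975, -1236.902], [0.0, 0.0, 0.0, 1.0]]}
```

View pics/scene0.png

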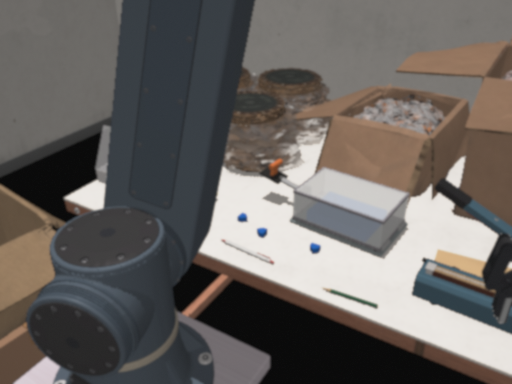

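View pics/top0.png

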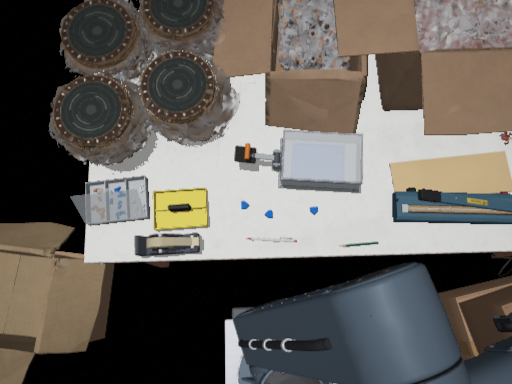

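The scene view shows 3 blue pieces at (242,217), (262,232), (315,248), the orange grip at (275,168) and the hooded box. In the top view the pieces are at (245,205), (269,214), (314,210), the orange bar is at (248,152), the yellow tray at (181,209), the dispenser at (168,244), the pen at (272,240) and the pencil at (360,244).

```bash
cat > h.py <<'E'
from cell import r
import cv2,numpy as np
from scipy.spatial.transform import Rotation as R
CI={n:r.camera_info(n) for n in("scene","top")}
def proj(n,P):
    i=CI[n];V=np.array(i["view"]);c=np.atleast_2d(P)@V[:3,:3].T+V[:3,3]
    return np.c_[i["cx"]+i["fx"]*c[:,0]/-c[:,2],i["cy"]-i["fy"]*c[:,1]/-c[:,2]]
def ray(n,uv):
    i=CI[n];V=np.array(i["view"]);d=np.array([(uv[0]-i["cx"])/i["fx"],-(uv[1]-i["cy"])/i["fy"],-1.])
    return -V[:3,:3].T@V[:3,3],V[:3,:3].T@d
def onz(n,uv,z):
    o,d=ray(n,uv);return o+d*(z-o[2])/d[2]
def tri(a,b):
    o,d=ray("scene",a);p,e=ray("top",b);t=np.linalg.lstsq(np.c_[d,-e],p-o,rcond=None)[0]
    q,s=o+d*t[0],p+e*t[1];return (q+s)/2,np.linalg.norm(q-s)
def hsv(img):return cv2.cvtColor(img,cv2.COLOR_RGB2HSV)
def blobs(img,lo,hi,amin=8):
    m=cv2.inRange(hsv(img),lo,hi);n,l,s,c=cv2.connectedComponentsWithStats(m)
    return [(c[k].round(2),s[k].tolist(),l==k) for k in range(1,n) if s[k,4]>=amin]
def tool():
    s=r.state();w,x,y,z=s["tool_rot"];return s["position"],R.from_quat([x,y,z,w]).as_matrix()
E
python3 - <<'E'
from h import *
p,M=tool();print(p.round(1),M.round(3).tolist())
im={n:cv2.imread(f"pics/{n}0.png")[:,:,::-1].copy() for n in CI}
for n in CI:
    for name,lo,hi in(("blue",(108,150,60),(125,255,255)),("orange",(5,170,120),(14,255,255)),("yellow",(24,150,80),(33,255,255))):
        for c,s,_ in blobs(im[n],lo,hi): print(n,name,c,s)
c=im["top"][115:265,75:390,::-1];cv2.imwrite("pics/c1.png",cv2.resize(c,None,fx=2.5,fy=2.5,interpolation=cv2.INTER_CUBIC))
E
```

```text
[ 155.4 -501.1  230.7] [[-0.0, 0.296, -0.955], [0.001, -0.955, -0.296], [-1.0, -0.001, 0.0]]
scene blue [241.8 216. ] [239, 215, 7, 4, 10]
scene blue [261.42 231.  ] [259, 229, 7, 7, 19]
scene blue [314.5 247.2] [311, 245, 8, 7, 20]
scene orange [274.74 165.42] [271, 160, 10, 14, 43]
top orange [246.8  151.24] [244, 144, 6, 15, 66]
top yellow [167.5  199.61] [154, 189, 52, 39, 116]
top yellow [475.78 201.  ] [468, 199, 19, 5, 41]
top yellow [205.53 205.94] [203, 200, 4, 12, 17]
top yellow [194.29 208.41] [190, 207, 12, 4, 17]
top yellow [183. 211.] [178, 211, 11, 1, 11]
top yellow [205.64 223.64] [202, 220, 6, 6, 11]
top yellow [166. 228.] [161, 228, 11, 1, 11]
```

View pics/c1.png

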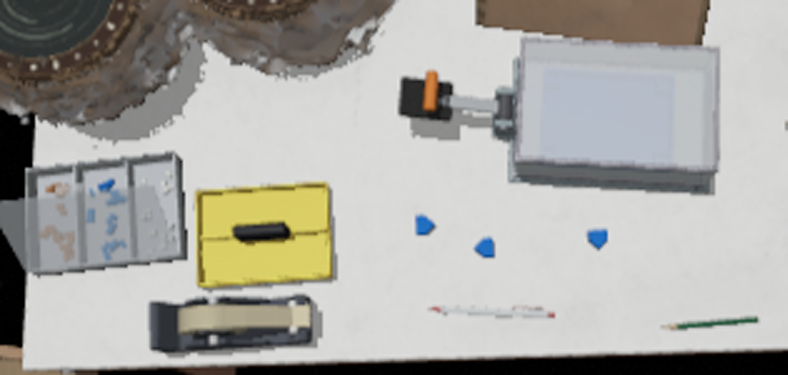

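The crop confirms three pieces, a tray with its black grip along image x, and the pedal bar left of its lever. Next I take exact positions for the pieces and the bar.

```bash
python3 - <<'E'
from h import *
im={n:cv2.imread(f"pics/{n}0.png")[:,:,::-1].copy() for n in CI}
def cen(n,lo,hi,box):
    x,y,w,h=box;k=8
    u=cv2.resize(im[n][y:y+h,x:x+w],None,fx=k,fy=k,interpolation=cv2.INTER_CUBIC)
    m=cv2.inRange(hsv(u),lo,hi);N,l,s,c=cv2.connectedComponentsWithStats(m);j=1+np.argmax(s[1:,4]);
    C=max(cv2.findContours((l==j).astype(np.uint8),0,2)[0],key=cv2.contourArea)[:,0]
    f=lambda q:(np.array(q)+.5)/k-.5+[x,y]
    return f(c[j]),f(C)
B=((100,100,40),(130,255,255))
for t,s in(((245,205),(242,217)),((269,214),(262,232)),((314,210),(315,248))):
    a,C=cen("top",*B,(t[0]-9,t[1]-9,18,18));b,_=cen("scene",*B,(s[0]-10,s[1]-10,20,20))
    P,e=tri(b,a)
    W=np.array([onz("top",q,10)[:2] for q in C]).astype(np.float32)
    ar,T=cv2.minEnclosingTriangle(W.reshape(-1,1,2)*10)
    m=W.mean(0);M=cv2.moments(W.reshape(-1,1,2));m=np.array([M['m10'],M['m01']])/M['m00']
    d=np.linalg.norm(W-m,axis=1);rect=cv2.minAreaRect(W)
    # harmonic apex: skew direction
    far=W[d>d.max()-1.5]-m
    print("piece",P.round(1),round(e,1),"top@10",m.round(1),"rect",np.round(rect[0],1),np.round(rect[1],1),round(rect[2],1),"far",far[:: max(1,len(far)//5)].round(0).tolist())
O=((3,120,80),(18,255,255))
a,C=cen("top",*O,(236,138,24,28));b,Cs=cen("scene",*O,(262,152,24,30))
print("bar",tri(b,a),b,a, cv2.minAreaRect(np.array([onz("top",q,94)[:2] for q in C]).astype(np.float32)))
for z,pts in((86,[(521,40),(719,46),(716,169),(514,163)]),):
    print([onz("top",(u/2.5+75,v/2.5+115),z).round(0)[:2].tolist() for u,v in pts])
cc=[(197,191),(329,183),(333,279),(200,287)]
print("tray rim@38",[onz("top",(u/2.5+75,v/2.5+115),31).round(0)[:2].tolist() for u,v in cc])
c=im["scene"][140:280,200:430,::-1];cv2.imwrite("pics/c2.png",cv2.resize(c,None,fx=3.4,fy=3.4,interpolation=cv2.INTER_CUBIC))
E
```

```text
piece [462.5  99.8   6.5] 1.2 top@10 [462.2  99.2] rect [462.5  97.6] [19.9 22.1] 89.0 far [[11.0, 3.0], [10.0, 6.0], [9.0, 8.0], [-10.0, 7.0], [-2.0, -11.0], [11.0, 2.0]]
piece [434.6  29.6   6.8] 0.5 top@10 [434.2  29.5] rect [434.5  31. ] [20.5 21.5] 88.5 far [[11.0, -2.0], [1.0, 11.0], [-1.0, 11.0], [-10.0, -7.0], [9.0, -8.0], [11.0, -6.0]]
piece [443.  -98.2   6.3] 0.5 top@10 [442.5 -98. ] rect [440.8 -98.1] [20.8 21.8] 2.6 far [[8.0, 9.0], [7.0, 10.0], [3.0, 11.0], [-12.0, -1.0], [6.0, -10.0], [9.0, -9.0]]
bar (array([595.09307078,  87.32571016,  86.05117087]), np.float64(2.083001455001309)) [274.60216922 166.33029722] [246.76919462 151.50690428] ((594.418212890625, 86.16031646728516), (16.01166343688965, 44.6760139465332), 84.08605194091797)
[[652.0, -16.0], [639.0, -235.0], [499.0, -221.0], [512.0, -3.0]]
tray rim@38 [[503.0, 352.0], [508.0, 203.0], [399.0, 199.0], [394.0, 346.0]]
```

View pics/c2.png

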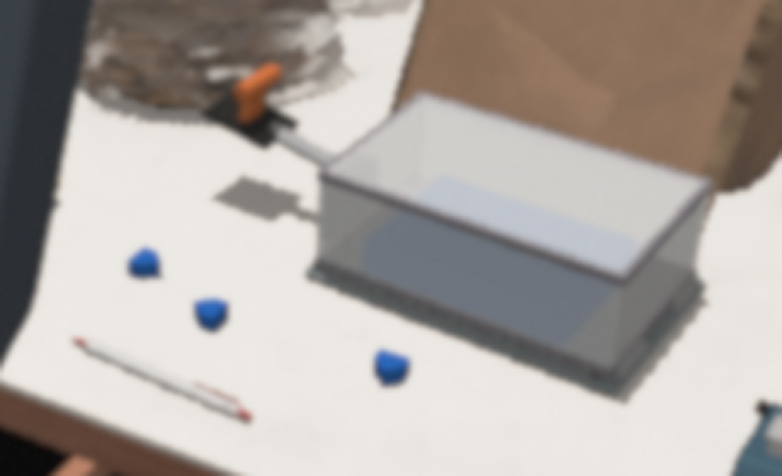

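```bash
cat >> h.py <<'E'
def plan(P,yd=None):
    "units from the current pose to TCP P with tool y along yd (either way)"
    p,M=tool();d=(M.T@(np.array(P)-p))/30;t=0
    if yd is not None:
        y=M[:2,1];a=np.arctan2(yd[1],yd[0])-np.arctan2(y[1],y[0]);a=(a+np.pi/2)%np.pi-np.pi/2;t=-np.degrees(a)/5
    print("at",p.round(1),"rows",d.round(3),"twist",round(t,2))
E
python3 -m pendant '[0,-14.36,-19.77,4.25,0,0,-14.36,-19.77,4.25,0,0,-14.36,-19.77,4.25,0,0,-14.36,-19.77,4.25,0,0,-14.36,-19.77,4.25,0,0,-14.36,-19.77,4.25,0,0,-14.36,-19.77,4.25,0,0,-14.36,-19.77,4.25,0,0,-14.36,-19.77,4.25,0,0,-14.36,-19.77,4.25,0,0,-14.36,-19.77,4.25,0,0,-14.36,-19.77,4.25,0]'
python3 - <<'E'
from h import *
plan([594.4,86.2,200],(-.07,-1))
E
```

```text
time_s: 1.1
position: [450.2, -106.2, 231.3]
tool_rot: [0.025, -0.707, 0.025, 0.707]
force: [0.5, -0.2, -0.4]
width: 0.999
at [ 450.2 -106.2  231.3] rows [ 1.042 -6.735 -4.348] twist -0.0
```

```bash
python3 -m pendant '[0,-6.73,-4.35,0,0,0,-6.73,-4.35,0,0,0,-6.73,-4.35,0,0,0,-6.73,-4.35,0,0,0,-6.73,-4.35,0,0,0,-6.73,-4.35,0,0,1.0,-6.73,-4.35,0,0,2.0,-6.73,-4.35,0,0,2.5,-6.73,-4.35,0,0,2.5,-6.73,-4.35,0,0]'
python3 - <<'E'
from h import *
plan([594.4,86.2,77],(-.07,-1))
a,b=r.grab_frame("scene")[:,:,::-1],r.grab_frame("top")[:,:,::-1]
cv2.imwrite("pics/scene1.png",a);cv2.imwrite("pics/top1.png",b)
c=np.hstack([cv2.resize(a[100:300,60:360],(600,400)),cv2.resize(b[130:230,210:260],(200,400))]);cv2.imwrite("pics/c3.png",c)
E
```

```text
time_s: 1.93
position: [591.0, 5.1, 165.1]
tool_rot: [0.013, -0.706, -0.009, 0.708]
force: [-0.8, -0.4, -0.2]
width: 1.0
at [591.    5.1 165.1] rows [ 3.019 -2.61  -0.107] twist 0.73
```

View pics/c3.png

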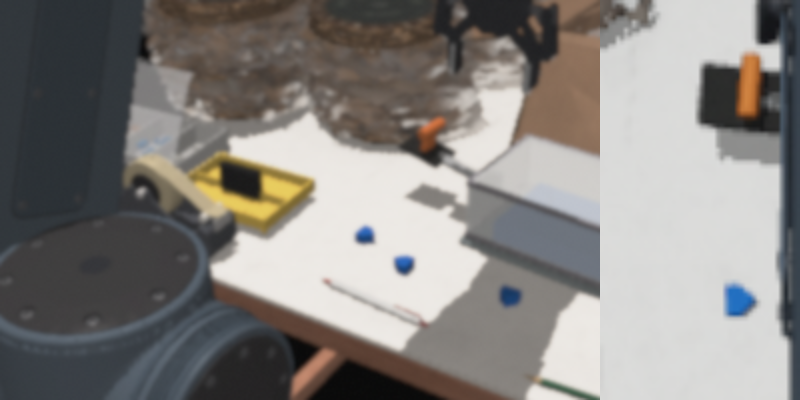

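The tray with its black grip is now visible at scene (180,190). The arm had not quite arrived, so I continue over the bar.

```bash
python3 -m pendant '[0,-2.61,-0.11,0.73,0,0,-2.61,-0.11,0.73,0,0,-2.61,-0.11,0.73,0,0,-2.61,-0.11,0.73,0,0.5,-2.61,-0.11,0.73,0,0.8,-2.61,-0.11,0.73,0,0.8,-2.61,-0.11,0.73,0]'
python3 - <<'E'
from h import *
plan([594.4,86.2,77],(-.07,-1))
a,b=r.grab_frame("scene"),r.grab_frame("top")
cv2.imwrite("pics/scene2.png",a[:,:,::-1]);cv2.imwrite("pics/top2.png",b[:,:,::-1])
for n,i in(("scene",a),("top",b)):
  for c,s,_ in blobs(i,(3,120,80),(16,255,255),20):
    if 200<c[0]<300: print(n,c,s)
# tray from two views: grip top centre, rim corners
def tray(n,i,box):
    x,y,w,h=box;u=cv2.resize(i[y:y+h,x:x+w],None,fx=6,fy=6,interpolation=cv2.INTER_CUBIC)
    m=cv2.inRange(hsv(u),(22,110,60),(35,255,255));m=cv2.morphologyEx(m,cv2.MORPH_CLOSE,np.ones((61,61)))
    C=max(cv2.findContours(m,0,2)[0],key=cv2.contourArea);q=cv2.approxPolyDP(cv2.convexHull(C),14,True)[:,0]
    f=lambda v:((np.array(v)+.5)/6-.5+[x,y])
    print(n,f(q).round(1).tolist())
    return f(C[:,0])
C=tray("top",b,(140,180,80,60));
rc=cv2.minAreaRect(np.array([onz("top",q,30)[:2] for q in C]).astype(np.float32));print(rc)
tray("scene",a,(140,160,90,70))
c=np.hstack([cv2.resize(a[160:230,140:230],(450,350),interpolation=cv2.INTER_CUBIC),cv2.resize(b[185:235,150:212],(350,282),interpolation=cv2.INTER_CUBIC).__class__(np.pad(cv2.resize(b[185:235,150:212],(350,282),interpolation=cv2.INTER_CUBIC),((0,68),(0,0),(0,0))))]) if 0 else np.hstack([cv2.resize(a[160:230,140:230],(450,350),interpolation=cv2.INTER_CUBIC),np.pad(cv2.resize(b[185:235,150:212],(350,282),interpolation=cv2.INTER_CUBIC),((0,68),(0,0),(0,0)))])
cv2.imwrite("pics/c4.png",c[:,:,::-1])
E
```

```text
time_s: 2.62
position: [594.4, 18.4, 146.4]
tool_rot: [0.023, -0.705, -0.022, 0.709]
force: [-0.4, -0.3, -0.8]
width: 1.003
at [594.4  18.4 146.4] rows [ 2.454 -2.108 -0.012] twist 0.78
scene [274.59 166.31] [269, 158, 14, 18, 129]
top [246.71 151.48] [244, 144, 6, 15, 80]
top [[205.2, 188.4], [206.9, 225.6], [154.1, 228.6], [153.4, 191.4]]
((452.6566162109375, 277.6876525878906), (109.78993225097656, 149.6710968017578), 2.6014742851257324)
scene [[155.1, 186.6], [171.4, 176.1], [214.9, 189.8], [215.4, 193.8], [190.9, 214.1], [177.9, 209.8]]
```

View pics/c4.png

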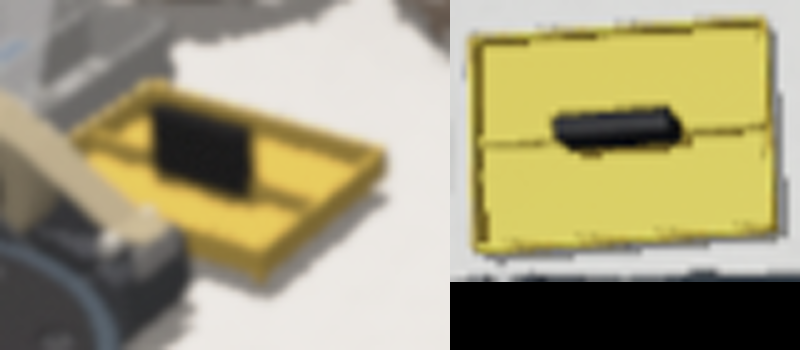

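```bash
python3 - <<'E'
from h import *
s=r.state();print(s["joints"].round(3),s["qvel"].round(3),s["effort"].round(1),s["force"].round(1));p,M=tool();print(M.round(3))
E
python3 -m pendant '[0,-1,0,0,0,0,-1,0,0,0,0,-1,0,0,0]'
python3 -c "
from h import *
print(r.state()['joints'].round(3))"
```

```text
[-2.000e-03  3.990e-01  0.000e+00  1.178e+00  6.400e-02  3.141e+00] [-0.    -0.008  0.024  0.017  0.002 -0.001] [  0.  -64.7  33.   -0.3   0.3   0. ] [ 0.2  0.1 -0.3]
[[-0.006 -0.002 -1.   ]
 [ 0.064 -0.998  0.001]
 [-0.998 -0.064  0.007]]
time_s: 2.97
position: [595.7, 35.8, 150.4]
tool_rot: [0.019, -0.705, -0.034, 0.708]
force: [0.3, -0.9, -0.0]
width: 1.002
[0.021 0.398 0.008 1.184 0.075 3.141]
```

Joint 6 hit its limit, so I take the other half-turn of the same grasp by twisting back 180°.

```bash
python3 -m pendant '[-1,0,0,-35.2,0,-1,0,0,-35.2,0,-1,0,0,-35.2,0,-1,0,0,-35.2,0,-1,0,0,-35.2,0,-1,0,0,-35.2,0,-1,0,0,-35.2,0,-1,0,0,-35.2,0,-1,0,0,-35.2,0,-1,0,0,-35.2,0,-1,0,0,-35.2,0,-1,0,0,-35.2,0]'
python3 -c "
from h import *
print(r.state()['joints'].round(3),tool()[1].round(3).tolist())
plan([594.4,86.2,150],(-.07,-1))"
```

```text
time_s: 3.97
position: [595.8, 32.7, 180.3]
tool_rot: [0.468, 0.527, 0.509, -0.493]
force: [-1.2, -0.1, 0.1]
width: 1.001
[0.016 0.383 0.063 1.255 0.075 1.631] [[-0.005, 0.999, -0.044], [0.075, -0.043, -0.996], [-0.997, -0.009, -0.075]]
at [595.8  32.7 180.3] rows [ 1.14  -0.115 -1.699] twist -17.7
```

The limit left a 4° tool tilt in the commanded pose. I undo it the same way at the opposite limit: twist to q6 = -3.14, then push toward -y.

```bash
T='[-0.5,0,0,-60,0,-0.5,0,0,-60,0,-0.5,0,0,-60,0,-0.5,0,0,-60,0,-0.5,0,0,-60,0,-0.5,0,0,-60,0,-0.5,0,0,-60,0,-0.5,0,0,-60,0,-0.5,0,0,-60,0,-0.5,0,0,-60,0,-0.5,0,0,-60,0,-0.5,0,0,-60,0]'
python3 -m pendant '[0,0,0,-17.2,0,0,0,0,-17.2,0,0,0,0,-17.2,0,0,0,0,-17.2,0,0,0,0,-17.2,0,0,0,0,-17.2,0,0,0,0,-17.2,0,0,0,0,-17.2,0,0,0,0,-17.2,0,0,0,0,-17.2,0,0,0,0,-17.2,0,0,0,0,-17.2,0]'
python3 -m pendant '[0,0,0,-17.2,0,0,0,0,-17.2,0,0,0,0,-17.2,0,0,0,0,-17.2,0,0,0,0,-17.2,0,0,0,0,-17.2,0,0,0,0,-17.2,0,0,0,0,-17.2,0,0,0,0,-17.2,0,0,0,0,-17.2,0,0,0,0,-17.2,0,0,0,0,-17.2,0]'
python3 -m pendant '[0,0,0,-17.2,0,0,0,0,-17.2,0,0,0,0,-17.2,0,0,0,0,-17.2,0,0,0,0,-17.2,0,0,0,0,-17.2,0,0,0,0,-17.2,0,0,0,0,-17.2,0,0,0,0,-17.2,0,0,0,0,-17.2,0,0,0,0,-17.2,0,0,0,0,-17.2,0]'
python3 -c "
from h import *
print(r.state()['joints'].round(3),tool()[1].round(3).tolist())
plan([594.4,0,180],(-.07,-1))"
```

```text
time_s: 4.97
position: [595.8, 32.7, 180.3]
tool_rot: [0.702, 0.067, 0.709, -0.014]
force: [0.5, 1.2, 0.4]
width: 0.999
time_s: 5.97
position: [595.8, 32.7, 180.3]
tool_rot: [0.559, -0.43, 0.528, 0.473]
force: [-0.2, -0.3, 0.1]
width: 1.003
time_s: 6.97
position: [595.7, 32.7, 180.3]
tool_rot: [0.116, -0.696, 0.064, 0.706]
force: [-0.0, -0.2, -0.6]
width: 1.0
[ 0.016  0.383  0.063  1.255  0.075 -2.869] [[-0.005, -0.253, -0.967], [0.075, -0.965, 0.252], [-0.997, -0.071, 0.024]]
at [595.7  32.7 180.3] rows [-0.073  1.065 -0.232] twist -2.14
```

```bash
python3 -m pendant '[0,0,0,-3.1,0,0,0,0,-3.1,0,0,0,0,-3.1,0,0,0.5,-0.13,-3.1,0,0,1.0,-0.25,-3.1,0,0,1.3,-0.33,-3.1,0,0,1.3,-0.33,-3.1,0]'
python3 -c "
from h import *
print(r.state()['joints'].round(3),tool()[1].round(3).tolist())
plan([594.4,0,180],(-.07,-1))"
```

```text
time_s: 7.55
position: [595.3, 7.3, 176.8]
tool_rot: [0.03, -0.705, -0.014, 0.708]
force: [-0.1, 0.5, -0.7]
width: 1.004
[-0.019  0.384  0.056  1.248  0.061 -3.139] [[-0.004, -0.023, -1.0], [0.062, -0.998, 0.022], [-0.998, -0.061, 0.006]]
at [595.3   7.3 176.8] rows [-0.121  0.236  0.027] twist 0.54
```

```bash
python3 -m pendant '[0,0.5,0,0,0,0,1,0,0,0,0,1.5,0,0,0,0,2,0,0,0,0,2,0,0,0]'
python3 -c "
from h import *
print(r.state()['joints'].round(3),tool()[1].round(3).tolist(),tool()[0])"
```

```text
time_s: 7.97
position: [596.0, -26.3, 173.0]
tool_rot: [0.037, -0.705, 0.009, 0.708]
force: [0.1, -1.0, -0.2]
width: 1.001
[-0.064  0.388  0.053  1.242  0.039 -3.14 ] [[-0.003, -0.066, -0.998], [0.04, -0.997, 0.065], [-0.999, -0.039, 0.006]] [595.96600303 -26.26855089 172.96356881]
```

```bash
python3 -m pendant '[-0.3,0.5,0,-0.4,0,-0.3,1,0,-0.8,0,-0.3,1.5,0,-1,0,-0.3,2,0,-1,0,-0.3,2,0,-1,0]'
python3 -c "
from h import *
print(r.state()['joints'].round(3),tool()[1].round(3).tolist(),tool()[0])"
```

```text
time_s: 8.38
position: [594.9, -23.9, 179.8]
tool_rot: [0.018, -0.706, 0.013, 0.708]
force: [-0.1, 0.5, -0.6]
width: 1.0
[-0.044  0.381  0.061  1.254  0.007 -3.141] [[-0.003, -0.045, -0.999], [0.007, -0.999, 0.045], [-1.0, -0.007, 0.003]] [594.86939004 -23.92682986 179.80360612]
```

```bash
python3 -m pendant '[0,0.25,0,-0.2,0,0,0.4,0,-0.25,0,0,0.4,0,-0.25,0]'
python3 -c "
from h import *
print(r.state()['joints'].round(4),tool()[1].round(4).tolist())
plan([594.4,86.2,150],(-.07,-1))"
```

```text
time_s: 8.63
position: [594.9, -25.3, 179.7]
tool_rot: [0.014, -0.706, 0.016, 0.708]
force: [0.2, -0.5, -0.9]
width: 1.001
[-4.1300e-02  3.8140e-01  6.0900e-02  1.2538e+00 -2.5000e-03 -3.1406e+00] [[-0.0036, -0.0423, -0.9991], [-0.0023, -0.9991, 0.0423], [-1.0, 0.0025, 0.0035]]
at [594.9 -25.3 179.7] rows [ 0.981 -3.717  0.169] twist 0.32
```

```bash
python3 -m pendant '[0,-3.72,0.17,36.3,0,0,-3.72,0.17,36.3,0,0,-3.72,0.17,36.3,0,0,-3.72,0.17,36.3,0,0,-3.72,0.17,36.3,0,0,-3.72,0.17,36.3,0,0,-3.72,0.17,36.3,0,0,-3.72,0.17,36.3,0,0,-3.72,0.17,36.3,0,0,-3.72,0.17,36.3,0,0,-3.72,0.17,36.3,0,0,-3.72,0.17,36.3,0]'
python3 -c "
from h import *
print(r.state()['joints'].round(4),tool()[1].round(4).tolist())
plan([594.4,86.2,150])
p,M=tool();print(np.degrees(np.arctan2(M[1,1],M[0,1])))"
```

```text
time_s: 9.63
position: [529.0, 197.8, 180.4]
tool_rot: [-0.35, -0.656, -0.056, 0.666]
force: [-0.7, 0.4, 0.3]
width: 0.997
[ 0.5702  0.4131  0.04    1.3304 -0.3985 -3.1406] [[0.1068, 0.5399, -0.8349], [-0.3924, -0.7487, -0.5343], [-0.9136, 0.3847, 0.1319]]
at [529.  197.8 180.4] rows [2.618 3.573 0.033] twist 0
-54.20576864072378
```

The turn beyond 180° wrapped the wrong way and tilted the tool. I recover with the same method at the other limit, keeping each call under 90°.

```bash
python3 -c "
from h import *
plan([540,60,230])"
for i in 1 2 3 4; do python3 -m pendant '[0,0,0,17.1,0,0,0,0,17.1,0,0,0,0,17.1,0,0,0,0,17.1,0,0,0,0,17.1,0,0,0,0,17.1,0,0,0,0,17.1,0,0,0,0,17.1,0,0,0,0,17.1,0,0,0,0,17.1,0,0,0,0,17.1,0,0,0,0,17.1,0]' | head -1; done
python3 -c "
from h import *
print(r.state()['joints'].round(4),tool()[1].round(4).tolist())
plan([540,60,230])
p,M=tool();print(np.degrees(np.arctan2(M[1,1],M[0,1])))"
```

```text
at [529.  197.8 180.4] rows [0.331 4.274 2.366] twist 0
time_s: 10.63
time_s: 11.63
time_s: 12.63
time_s: 13.63
[ 0.5683  0.4129  0.04    1.33   -0.3967  2.8348] [[0.1056, 0.7664, -0.6336], [-0.391, -0.5538, -0.7351], [-0.9143, 0.3254, 0.2412]]
at [529.2 197.3 180.2] rows [0.311 3.35  3.536] twist 0
-35.85049833984855
```

```bash
python3 -m pendant '[-0.5,0,0,4,0,-0.5,0,0,4,0,-0.5,0,0,4,0,-0.5,0,0,6,0,-0.5,0,0,8,0,-0.5,0,0,8,0]'
python3 -c "
from h import *
print(r.state()['joints'].round(4),tool()[1].round(4).tolist(),tool()[0])"
```

```text
time_s: 14.13
position: [556.3, 143.6, 193.8]
tool_rot: [0.268, 0.702, 0.032, -0.659]
force: [0.1, -0.3, 0.1]
width: 1.0
[ 0.4317  0.3378 -0.0149  1.2293 -0.3402  3.1406] [[0.13, 0.3988, -0.9078], [-0.3075, -0.8542, -0.4193], [-0.9426, 0.3337, 0.0116]] [556.30947439 143.59181459 193.7732699 ]
```

```bash
python3 -m pendant '[0,0,0,2,0,0,0,0,4,0,0,0,0,6,0,0,0,0,8,0,0,0,0,10,0,0,0,0,12,0,0,0,0,14,0,0,0,0,16,0,0,0,0,16,0,0,0,0,16,0]'
python3 -c "
from h import *
print(r.state()['joints'].round(4),tool()[1].round(4).tolist(),tool()[0])"
```

```text
time_s: 14.97
position: [568.6, -14.6, 193.6]
tool_rot: [0.031, 0.784, -0.024, -0.619]
force: [-0.1, -1.1, 0.4]
width: 1.001
[ 0.0176  0.1611 -0.2458  0.9309 -0.0802  3.1406] [[0.2314, 0.0, -0.9729], [-0.076, -0.9969, -0.0181], [-0.9699, 0.0781, -0.2307]] [568.57266365 -14.5775086  193.60758168]
```

```bash
python3 -m pendant '[-3.6,0.1,9.42,-10,0,-3.6,0.1,9.42,-10,0,-3.6,0.1,9.42,-10,0,-3.6,0.1,9.42,-10,0,-3.6,0.1,9.42,-10,0,-3.6,0.1,9.42,-10,0,-3.6,0.1,9.42,-10,0,-3.6,0.1,9.42,-10,0,-3.6,0.1,9.42,-10,0,-3.6,0.1,9.42,-10,0,-3.6,0.1,9.42,-10,0]'
python3 -c "
from h import *
print(r.state()['joints'].round(4),tool()[1].round(4).tolist(),tool()[0])"
```

```text
time_s: 15.88
position: [269.9, -14.1, 233.9]
tool_rot: [0.36, 0.697, 0.24, -0.572]
force: [-0.5, -0.5, -0.0]
width: 0.999
[ 0.0475 -0.4057 -0.6065  1.1394 -0.0878  2.2959] [[0.2316, 0.7459, -0.6245], [-0.0768, -0.6259, -0.7761], [-0.9698, 0.2277, -0.0877]] [269.9185455  -14.11120844 233.87597674]
```

```bash
python3 -m pendant '[-0.42,-1.37,1.14,0,0,-0.42,-1.37,1.14,0,0,-0.42,-1.37,1.14,0,0]'
python3 - <<'E'
from h import *
print(r.state()['joints'].round(4),tool()[1].round(4).tolist(),tool()[0])
cv2.imwrite("pics/s5.png",r.grab_frame("scene")[:,:,::-1])
E
```

```text
time_s: 16.13
position: [212.5, -14.0, 232.9]
tool_rot: [0.36, 0.696, 0.241, -0.573]
force: [-0.1, -0.8, -0.3]
width: 1.0
[ 0.067  -0.5201 -0.6482  1.2172 -0.0922  2.3146] [[0.2283, 0.7469, -0.6245], [-0.0769, -0.6256, -0.7763], [-0.9705, 0.2253, -0.0854]] [212.48380057 -14.04674622 232.94442081]
```

View pics/s5.png

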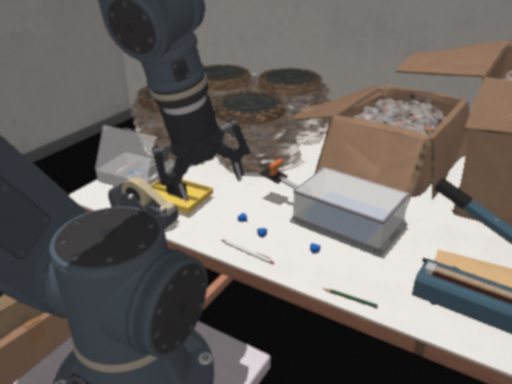

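The arm hangs freely over the near edge and nothing in the scene is disturbed. I'll remove the tilt's x part at azimuth about -90°, then its y part at azimuth 0.

```bash
python3 -m pendant '[0.67,9.76,5.64,-17,0,0.67,9.76,5.64,-17,0,0.67,9.76,5.64,-17,0,0.67,9.76,5.64,-17,0,0.67,9.76,5.64,-17,0,0.67,9.76,5.64,-17,0,0.67,9.76,5.64,-17,0,0.67,9.76,5.64,-17,0,0.67,9.76,5.64,-17,0,0.67,9.76,5.64,-17,0,0.67,9.76,5.64,-17,0,0.67,9.76,5.64,-17,0]'
python3 -c "
from h import *
print(r.state()['joints'].round(4),tool()[1].round(4).tolist())
plan([-40,-470,275])"
```

```text
time_s: 17.18
position: [334.4, -336.8, 264.5]
tool_rot: [0.69, 0.373, 0.521, -0.338]
force: [-0.0, 1.1, 0.3]
width: 0.997
[-0.8693 -0.0185 -0.2574  1.1209  0.1245  0.2065] [[0.2289, 0.8548, 0.4656], [-0.0786, 0.493, -0.8665], [-0.9703, 0.1618, 0.18]]
at [ 334.4 -336.8  264.5] rows [ -2.847 -12.802  -1.903] twist 0
```

```bash
python3 -m pendant '[-2.8,-12.8,-1.9,-17,0,-2.8,-12.8,-1.9,-17,0,-2.8,-12.8,-1.9,-17,0,-2.8,-12.8,-1.9,-17,0,-2.8,-12.8,-1.9,-17,0,-2.8,-12.8,-1.9,-17,0,-2.8,-12.8,-1.9,-17,0,-2.8,-12.8,-1.9,-17,0,-2.8,-12.8,-1.9,-17,0,-2.8,-12.8,-1.9,-17,0,-2.8,-12.8,-1.9,-17,0,-2.8,-12.8,-1.9,-17,0]'
python3 -m pendant '[0,0,0,-8,0,0,0,0,-8,0,0,0,0,-8,0,0,0,0,-8,0,0,0,0,-8,0,0,0,0,-8,0]'
python3 -c "
from h import *
print(r.state()['joints'].round(4),tool()[1].round(4).tolist(),tool()[0])
plan([0,-450,275])"
```

```text
time_s: 18.18
position: [-45.9, -464.8, 273.1]
tool_rot: [0.778, -0.093, 0.621, 0.024]
force: [0.9, -1.6, 0.5]
width: 0.998
time_s: 18.68
position: [-43.7, -464.2, 273.0]
tool_rot: [0.699, -0.354, 0.574, 0.236]
force: [-0.1, 0.2, -0.4]
width: 0.997
[-1.8234  0.1045 -0.0971  1.352   0.2427 -2.6888] [[0.2285, -0.7368, 0.6363], [-0.0762, 0.6381, 0.7662], [-0.9705, -0.2236, 0.0897]] [ -43.66579597 -464.24605373  272.97987176]
at [ -43.7 -464.2  273. ] rows [ 0.231 -0.784  1.296] twist 0
```

```bash
python3 -m pendant '[0,0,0,-5,0,0,0,0,-5,0,0,0,0,-5,0,0,0,0,-5,0,0,0,0,-7,0,0,0,0,-9,0,0,0,0,-11,0,0,0,0,-13,0,0,0,0,-13,0]'
python3 -c "
from h import *
print(r.state()['joints'].round(4),tool()[1].round(4).tolist(),tool()[0])"
```

```text
time_s: 19.43
position: [50.1, -463.6, 273.1]
tool_rot: [-0.486, 0.565, -0.49, -0.453]
force: [1.0, -0.4, 1.2]
width: 0.997
[-1.5332  0.0335 -0.1644  1.2542  0.1066 -3.1404] [[0.1107, -0.9932, -0.0362], [-0.1137, -0.0488, 0.9923], [-0.9873, -0.1058, -0.1184]] [  50.10860129 -463.60416975  273.09409196]
```

Works: the x tilt has halved to 0.11. I continue.

```bash
python3 -m pendant '[0,0,0,-2,0,0,0,0,-4,0,0,0,0,-6,0,0,0,0,-7,0,0,0,0,-7,0]'
python3 -c "
from h import *
print(r.state()['joints'].round(4),tool()[1].round(4).tolist(),tool()[0])"
```

```text
time_s: 19.85
position: [143.7, -431.8, 273.2]
tool_rot: [-0.359, 0.61, -0.448, -0.546]
force: [0.0, -0.5, -0.3]
width: 0.998
[-1.2148 -0.0063 -0.2054  1.2249 -0.0516 -3.1404] [[0.0025, -0.9391, -0.3436], [-0.1548, -0.3399, 0.9276], [-0.9879, 0.0509, -0.1463]] [ 143.68554156 -431.83976126  273.19442815]
```

```bash
python3 -c "
from h import *
plan([425,146,280])"
python3 -m pendant '[0,-15.4,14.6,17,0,0,-15.4,14.6,17,0,0,-15.4,14.6,17,0,0,-15.4,14.6,17,0,0,-15.4,14.6,17,0,0,-15.4,14.6,17,0,0,-15.4,14.6,17,0,0,-15.4,14.6,17,0,0,-15.4,14.6,17,0,0,-15.4,14.6,17,0,0,-15.4,14.6,17,0,0,-15.4,14.6,17,0]'
python3 -c "
from h import *
print(r.state()['joints'].round(4),tool()[1].round(4).tolist())
plan([425,146,280])"
```

```text
at [ 143.7 -431.8  273.2] rows [ -3.183 -15.341  14.612] twist 0
time_s: 20.85
position: [317.8, -95.3, 221.8]
tool_rot: [0.633, -0.319, 0.672, 0.217]
force: [0.6, -0.4, -0.1]
width: 0.999
[-0.1511 -0.1187 -0.4357  1.2265 -0.1518 -0.9322] [[0.0039, -0.7024, 0.7118], [-0.1535, 0.7029, 0.6945], [-0.9881, -0.112, -0.1051]]
at [317.8 -95.3 221.8] rows [-3.137  2.927  7.926] twist 0
```

```bash
python3 -m pendant '[-3.1,2.93,7.93,17,0,-3.1,2.93,7.93,17,0,-3.1,2.93,7.93,17,0,-3.1,2.93,7.93,17,0,-3.1,2.93,7.93,17,0,-3.1,2.93,7.93,17,0,-3.1,2.93,7.93,17,0,-3.1,2.93,7.93,17,0,-3.1,2.93,7.93,17,0,-3.1,2.93,7.93,17,0,-3.1,2.93,7.93,17,0,-3.1,2.93,7.93,17,0]'
python3 -m pendant '[0,0,0,17,0,0,0,0,17,0,0,0,0,17,0,0,0,0,17,0,0,0,0,17,0,0,0,0,17,0,0,0,0,17,0,0,0,0,17,0,0,0,0,17,0,0,0,0,17,0,0,0,0,17,0,0,0,0,17,0]'
python3 -c "
from h import *
print(r.state()['joints'].round(4),tool()[1].round(4).tolist(),tool()[0])"
```

```text
time_s: 21.85
position: [423.6, 146.5, 277.9]
tool_rot: [0.692, 0.149, 0.659, -0.253]
force: [-0.5, -0.6, 0.4]
width: 1.0
time_s: 22.85
position: [423.6, 146.2, 278.1]
tool_rot: [-0.409, -0.578, -0.315, 0.632]
force: [0.0, 0.9, 0.3]
width: 0.998
[ 0.429   0.1378 -0.032   1.4628 -0.1414  2.4969] [[0.003, 0.8809, -0.4732], [-0.1536, -0.4672, -0.8707], [-0.9881, 0.0753, 0.1339]] [423.57571982 146.22558013 278.05613774]
```

```bash
python3 -m pendant '[0,0,0,7.4,0,0,0,0,7.4,0,0,0,0,7.4,0,0,0,0,7.4,0,0,0,0,7.4,0,0,0,0,7.4,0,0,0,0,9,0,0,0,0,11,0,0,0,0,13,0,0,0,0,15,0,0,0,0,15,0]'
python3 -c "
from h import *
print(r.state()['joints'].round(4),tool()[1].round(4).tolist(),tool()[0])"
```

```text
time_s: 23.77
position: [439.0, 50.0, 278.6]
tool_rot: [0.061, 0.706, 0.038, -0.705]
force: [1.1, 0.1, -0.6]
width: 0.997
[ 0.1353  0.0831 -0.0847  1.4042 -0.0315  3.1371] [[0.003, 0.1393, -0.9902], [-0.0313, -0.9898, -0.1393], [-0.9995, 0.0314, 0.0014]] [439.04179551  50.02883713 278.55143464]
```

```bash
python3 -m pendant '[0,0,0,1,0,0,0,0,2,0,0,0,0,2.3,0,0,0,0,2.3,0]'
python3 -c "
from h import *
print(r.state()['joints'].round(4),tool()[1].round(4).tolist(),tool()[0])
plan([594.4,86.2,180],(.07,1))"
```

```text
time_s: 24.1
position: [437.9, -3.5, 278.8]
tool_rot: [-0.004, 0.708, -0.001, -0.706]
force: [0.1, 0.2, -0.3]
width: 0.997
[-0.0106  0.0726 -0.0954  1.3992  0.0037  3.1383] [[0.0037, -0.0072, -1.0], [0.0037, -1.0, 0.0072], [-1.0, -0.0037, -0.0036]] [437.94366078  -3.47717612 278.78313928]
at [437.9  -3.5 278.8] rows [ 3.323 -3.015 -5.181] twist 0.72
```

Upright within 0.005 rad. I turn back half a turn to mid-range (q6 ≈ 0) on the way to the pedal.

```bash
python3 -m pendant '[1.8,-3,-5.18,-17,0,1.8,-3,-5.18,-17,0,1.8,-3,-5.18,-17,0,1.8,-3,-5.18,-17,0,1.8,-3,-5.18,-17,0,1.8,-3,-5.18,-17,0,1.8,-3,-5.18,-17,0,1.8,-3,-5.18,-17,0,1.8,-3,-5.18,-17,0,1.8,-3,-5.18,-17,0,1.8,-3,-5.18,-17,0,1.8,-3,-5.18,-17,0]'
python3 -m pendant '[0,0,0,-17,0,0,0,0,-17,0,0,0,0,-17,0,0,0,0,-17,0,0,0,0,-17,0,0,0,0,-17,0,0,0,0,-17,0,0,0,0,-17,0,0,0,0,-17,0,0,0,0,-17,0,0,0,0,-17,0,0,0,0,-17,0]'
python3 -c "
from h import *
print(r.state()['joints'].round(4),tool()[1].round(4).tolist(),tool()[0])
plan([594.4,86.2,77],(.07,1))"
```

```text
time_s: 25.1
position: [593.8, 88.4, 225.6]
tool_rot: [0.479, 0.522, 0.479, -0.519]
force: [-0.6, 0.0, -0.2]
width: 1.002
time_s: 26.1
position: [593.8, 88.4, 225.6]
tool_rot: [0.706, 0.062, 0.703, -0.059]
force: [-0.3, -0.4, -0.1]
width: 0.997
[0.1463 0.3677 0.158  1.3569 0.0028 0.317 ] [[0.0037, 0.1699, 0.9855], [0.0033, 0.9855, -0.1699], [-1.0, 0.0039, 0.0031]] [593.78147385  88.35729758 225.61237445]
at [593.8  88.4 225.6] rows [ 4.954 -0.087  0.017] twist -1.16
```

```bash
python3 -m pendant '[3,-0.09,0.02,-1.2,0,3,-0.09,0.02,-1.2,0,3,-0.09,0.02,-1.2,0,3.8,-0.09,0.02,-1.2,0,4.5,-0.09,0.02,-1.2,0,4.95,-0.09,0.02,-1.2,0,4.95,-0.09,0.02,-1.2,0,4.95,-0.09,0.02,-1.2,100,4.95,-0.09,0.02,-1.2,200,4.95,-0.09,0.02,-1.2,255,4.95,-0.09,0.02,-1.2,255,4.95,-0.09,0.02,-1.2,255]'
python3 - <<'E'
from h import *
print(r.state()['joints'].round(3),tool()[0].round(1),r.state()['force'],r.state()['width'])
a=r.grab_frame("scene")[130:250,230:400,::-1];b=r.grab_frame("top")[110:230,220:370,::-1]
cv2.imwrite("pics/c6.png",np.hstack([cv2.resize(a,(425,300)),cv2.resize(b,(375,300))]))
E
```

```text
time_s: 27.1
position: [594.6, 85.0, 78.9]
tool_rot: [0.709, 0.028, 0.705, -0.025]
force: [-0.5, -0.5, 0.4]
width: 0.301
[ 0.14   0.447 -0.105  1.012  0.003  0.217] [594.6  85.   78.9] [-0.53484097 -0.49588856  0.41340611] 0.3009759763876051
```

View pics/c6.png

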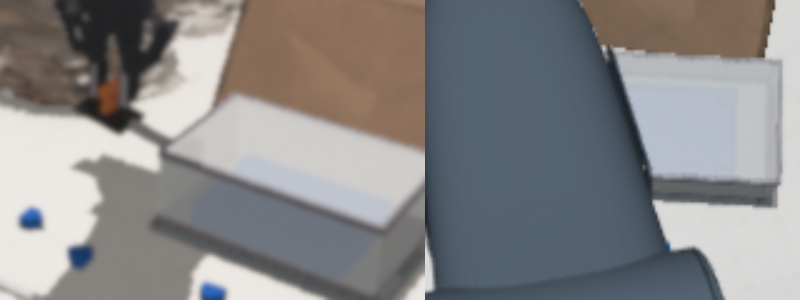

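The bar sits between the fingers, which are still closing. I finish closing, then press along the arc.

```bash
python3 -m pendant '[0,0,0,0,255,0,0,0,0,255,0,0,0,0,255,0.15,0.08,0,0,255,0.3,0.16,0,0,255,0.45,0.23,0,0,255,0.6,0.29,0,0,255,0.75,0.34,0,0,255,0.9,0.38,0,0,255,1.05,0.41,0,0,255,1.18,0.43,0,0,255,1.18,0.43,0,0,255]'
python3 - <<'E'
from h import *
print(r.state()['joints'].round(3),tool()[0].round(1),r.state()['force'],r.state()['width'])
a=r.grab_frame("scene");b=r.grab_frame("top");cv2.imwrite("pics/scene6.png",a[:,:,::-1]);cv2.imwrite("pics/top6.png",b[:,:,::-1])
a=a[80:260,230:430,::-1];b=b[110:230,220:390,::-1]
cv2.imwrite("pics/c7.png",np.hstack([cv2.resize(a,(400,360)),cv2.resize(b,(400,360))]))
E
```

```text
time_s: 28.2
position: [595.4, 97.3, 43.1]
tool_rot: [0.708, 0.028, 0.705, -0.026]
force: [0.5, 0.2, 3.4]
width: 0.138
[ 0.161  0.483 -0.147  0.935  0.001  0.238] [595.4  97.3  43.1] [0.48709224 0.16731127 3.42258072] 0.13842820464143654
```

View pics/c7.png

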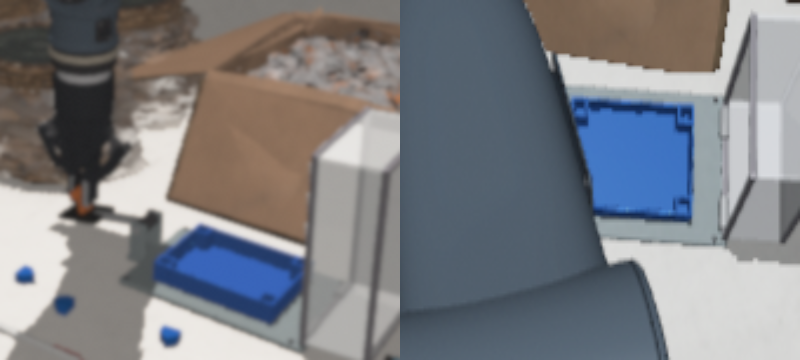

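The hood stands open (right edge of both views) and the blue tray is exposed. I nudge the pedal to its stop, release and rise.

```bash
python3 -m pendant '[0.06,0,0,0,255,0.08,0,0,0,255,0.08,0,0,0,255,0.08,0,0,0,255,0.03,0,0,0,255,0,0,0,0,120,0,0,0,0,0,0,0,0,0,0,0,0,0,0,0,0,0,0,0,0,-1,0,0,0,0,-2,0,0,0,0]'
python3 - <<'E'
from h import *
print(tool()[0].round(1),r.state()['force'],r.state()['width'])
plan([400,20,260])
E
```

```text
time_s: 29.3
position: [593.3, 97.5, 101.5]
tool_rot: [0.706, 0.028, 0.707, -0.026]
force: [1.4, -0.1, 0.5]
width: 1.001
[593.3  97.5 101.5] [ 1.44812376 -0.1389485   0.49268713] 1.0010119297918667
at [593.3  97.5 101.5] rows [-5.291 -3.048 -6.231] twist 0
```

```bash
python3 -m pendant '[-2,0,0,0,0,-4.5,0,-1,0,0,-4.95,2.07,-5.27,0,0,-4.95,2.07,-5.27,0,0,-4.95,2.07,-5.27,0,0,-4.95,2.07,-5.27,0,0,-4.95,2.07,-5.27,0,0,-4.95,2.07,-5.27,0,0]'
python3 - <<'E'
from h import *
print(tool()[0].round(1),r.state()['joints'].round(3))
a=r.grab_frame("scene");b=r.grab_frame("top");cv2.imwrite("pics/scene7.png",a[:,:,::-1]);cv2.imwrite("pics/top7.png",b[:,:,::-1])
for n,i,x in(("top",b,(265,120,100,90)),("scene",a,(290,170,100,80))):
    u=cv2.resize(i[x[1]:x[1]+x[3],x[0]:x[0]+x[2]],None,fx=6,fy=6,interpolation=cv2.INTER_CUBIC)
    m=cv2.inRange(hsv(u),(105,120,50),(125,255,255));m=cv2.morphologyEx(m,cv2.MORPH_CLOSE,np.ones((13,13)));
    C=max(cv2.findContours(m,0,2)[0],key=cv2.contourArea)
    f=lambda v:((np.array(v)+.5)/6-.5+x[:2])
    print(n,f(cv2.approxPolyDP(cv2.convexHull(C),10,True)[:,0]).round(1).tolist())
    if n=="top":
        for z in(30,34): print(cv2.minAreaRect(np.array([onz(n,q,z)[:2] for q in f(C[:,0])]).astype(np.float32)))
    for c,s,_ in blobs(i,(3,120,80),(16,255,255),20):
        if 200<c[0]<300: print(n,"orange",c,s)
c=np.hstack([cv2.resize(b[110:210,225:365,::-1],(560,400),interpolation=cv2.INTER_CUBIC),cv2.resize(a[190:250,290:350,::-1],(240,240))[:400] if 0 else np.zeros((400,10,3),np.uint8)])
cv2.imwrite("pics/c8.png",c)
E
```

```text
time_s: 29.97
position: [440.3, 172.1, 252.4]
tool_rot: [0.709, 0.028, 0.704, -0.024]
force: [0.2, -0.4, -0.6]
width: 0.995
[440.3 172.1 252.4] [ 0.371  0.136 -0.09   1.337  0.002  0.445]
top [[292.9, 142.2], [344.1, 144.8], [343.1, 182.4], [291.2, 180.4]]
((575.512451171875, -113.97917938232422), (150.8451385498047, 115.5571060180664), 85.31124877929688)
((574.3539428710938, -113.43830871582031), (150.37571716308594, 115.1974105834961), 85.31131744384766)
top orange [242.94 155.28] [240, 147, 7, 16, 79]
scene [[308.1, 210.1], [330.6, 193.1], [381.4, 210.1], [382.4, 214.9], [379.8, 224.2], [363.9, 240.6], [307.9, 219.1]]
scene orange [271.34 177.79] [266, 169, 11, 18, 116]
```

View pics/c8.png

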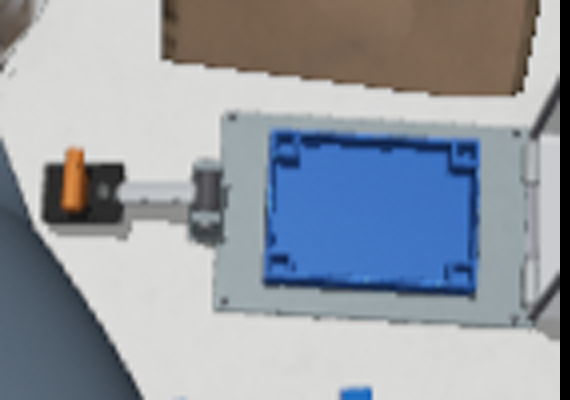

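The pedal is down at crop (75,180) and the blue tray is fully visible at crop x 265–480, y 130–295. Next I confirm the seat from two views and plan piece 1.

```bash
python3 - <<'E'
from h import *
fl,e1=tri((330.6,193.1),(292.9,142.2));fr,e2=tri((382.2,211.5),(344.1,144.8));nl=tri((308.1,210.1),(291.4,179))[0]
print(fl.round(1),fr.round(1),nl.round(1),round(e1,1),round(e2,1))
fl=onz("top",(292.9,142.2),34);fr=onz("top",(344.1,144.8),34)
bx=np.array([-.0818,-.9966]);by=np.array([.9966,-.0818]);print("centre",((fl+fr)/2)[:2]-55*by,np.linalg.norm(fr-fl),(fr-fl)[:2]/np.linalg.norm(fr-fl))
g,e=tri((271.34,177.79),(242.94,155.28));print("pedal bar",g,e,onz("top",(242.94,155.28),59))
plan([462.4,102,60],(-1,0))
E
```

```text
[639.3 -46.4  26.8] [ 623.8 -188.4   29.5] [528.3 -37.7  34.7] 0.7 9.5
centre [ 575.89685414 -114.16229323] 146.8488850275257 [-0.08093447 -0.99671942]
pedal bar [596.49885117  98.29418661  49.69430835] 0.004953265011190023 [593.60582683  98.01322669  59.        ]
at [441.8 171.1 250.7] rows [ 6.351 -2.273  0.827] twist 17.13
```

```bash
python3 -m pendant '[2,-2.27,0.83,-18.9,120,4,-2.27,0.83,-18.9,120,5,-2.27,0.83,-18.9,120,6.35,-2.27,0.83,-18.9,120,6.35,-2.27,0.83,-18.9,120,6.35,-2.27,0.83,-18.9,120,6.35,-2.27,0.83,-18.9,120,6.35,-2.27,0.83,-18.9,120,6.35,-2.27,0.83,-18.9,120,6.35,-2.27,0.83,-18.9,120,6.35,-2.27,0.83,-18.9,120,6.35,-2.27,0.83,-18.9,120]'
python3 -m pendant '[0,0,0,-1.9,120,0,0,0,-1.9,120,0,0,0,-1.9,120]'
python3 -c "
from h import *
print(r.state()['joints'].round(3))
plan([462.4,102,2],(-1,0))"
```

```text
time_s: 31.07
position: [462.3, 100.9, 58.7]
tool_rot: [0.537, -0.461, 0.534, 0.462]
force: [-1.2, 0.3, 0.2]
width: 0.528
time_s: 31.32
position: [462.3, 101.0, 58.8]
tool_rot: [0.498, -0.503, 0.495, 0.503]
force: [-0.4, -0.7, 0.4]
width: 0.528
[ 0.213  0.277 -0.439  0.851  0.003 -1.37 ]
at [462.3 101.   58.8] rows [1.894 0.    0.027] twist 0.15
```

```bash
python3 -m pendant '[1,0,0.03,0,120,1.7,0,0.03,0,120,1.89,0,0.03,0,120,1.89,0,0.03,0,120,1.89,0,0.03,0,255,1.89,0,0.03,0,255,1.89,0,0.03,0,255,1.89,0,0.03,0,255,1.89,0,0.03,0,255,0.5,0,0.03,0,255,-1.5,0,0.03,0,255,-1.5,0,0.03,0,255]'
python3 -c "
from h import *
plan([580,-79,110],(-1,0))"
```

```text
time_s: 32.32
position: [463.1, 103.1, 109.4]
tool_rot: [-0.5, 0.504, -0.494, -0.502]
force: [2.3, -0.0, 0.2]
width: 0.228
at [463.1 103.1 109.4] rows [-0.013 -3.82  -6.117] twist 0.14
```

The width reads as the 22 mm piece, held. Carry it to the blue tray.

```bash
python3 -m pendant '[0,-3.82,-6.12,0,255,0,-3.82,-6.12,0,255,0,-3.82,-6.12,0,255,0,-3.82,-6.12,0,255,0,-3.82,-6.12,0,255,0,-3.82,-6.12,0,255,0,-3.82,-6.12,0,255,0,-3.82,-6.12,0,255]'
python3 -c "
from h import *
print(r.state()['width'])
plan([580,-79,17],(-1,0))"
```

```text
time_s: 32.98
position: [578.1, -79.7, 104.7]
tool_rot: [0.499, -0.503, 0.495, 0.503]
force: [-0.3, -0.1, 0.0]
width: 0.228
0.22846136180105497
at [578.1 -79.7 104.7] rows [ 2.923 -0.053  0.01 ] twist 0.13
```

```bash
python3 -m pendant '[1.2,0,0,0,255,2.3,0,0,0,255,2.9,0,0,0,255,2.9,0,0,0,255,2.9,0,0,0,130,2.9,0,0,0,130,2.9,0,0,0,130,1.9,0,0,0,120,0.6,0,0,0,120,-0.2,0,0,0,120,-0.2,0,0,0,120]'
python3 -c "
from h import *
plan([434.5,26.5,60],(-1,0))"
```

```text
time_s: 33.9
position: [582.0, -79.8, 118.1]
tool_rot: [-0.501, 0.506, -0.493, -0.5]
force: [0.2, -0.9, 0.5]
width: 0.531
at [582.  -79.8 118.1] rows [1.872 4.899 3.602] twist 0.14
```

Now piece 2: move above it, then descend, grip and lift.

```bash
python3 -m pendant '[0,4.9,3.6,0.15,120,0,4.9,3.6,0.15,120,0,4.9,3.6,0.15,120,0,4.9,3.6,0.15,120,0,4.9,3.6,0.15,120,0.9,4.9,3.6,0.15,120,1.87,4.9,3.6,0.15,120,1.87,4.9,3.6,0.15,120,1.87,4.9,3.6,0.15,120]'
python3 - <<'E'
from h import *
plan([434.5,26.5,2],(-1,0))
b=r.grab_frame("top");print([ (c,s) for c,s,_ in blobs(b,(100,100,40),(130,255,255),12)])
E
```

```text
time_s: 34.65
position: [429.8, 27.0, 54.9]
tool_rot: [0.502, -0.5, 0.498, 0.5]
force: [-0.4, 0.2, 0.8]
width: 0.533
at [429.8  27.   54.9] rows [ 1.765 -0.153 -0.022] twist -0.0
[(array([325.68, 162.26]), [303, 143, 42, 41, 1447]), (array([117.33, 188.61]), [114, 187, 7, 4, 18]), (array([453.63, 208.29]), [393, 192, 119, 32, 2300])]
```

```bash
python3 -m pendant '[0.8,-0.15,-0.02,0,120,1.5,-0.15,-0.02,0,120,1.76,-0.15,-0.02,0,120,1.76,-0.15,-0.02,0,120,1.76,-0.15,-0.02,0,255,1.76,-0.15,-0.02,0,255,1.76,-0.15,-0.02,0,255,1.76,-0.15,-0.02,0,255,1.76,-0.15,-0.02,0,255,0.3,-0.15,-0.02,0,255,-1.6,-0.15,-0.02,0,255,-1.6,-0.15,-0.02,0,255]'
python3 -c "
from h import *
plan([577,-114,110],(-1,0))"
```

```text
time_s: 35.7
position: [436.5, 26.2, 107.8]
tool_rot: [0.504, -0.501, 0.497, 0.498]
force: [1.7, 0.9, -0.0]
width: 0.227
at [436.5  26.2 107.8] rows [-0.045 -4.686 -4.67 ] twist -0.01
```

```bash
python3 -m pendant '[0,-4.69,-4.67,0,255,0,-4.69,-4.67,0,255,0,-4.69,-4.67,0,255,0,-4.69,-4.67,0,255,0,-4.69,-4.67,0,255,0,-4.69,-4.67,0,255,0,-4.69,-4.67,0,255,0,-4.69,-4.67,0,255]'
python3 -c "
from h import *
print(r.state()['width'])
plan([577,-114,17],(-1,0))"
```

```text
time_s: 36.37
position: [574.8, -114.0, 103.2]
tool_rot: [0.502, -0.5, 0.498, 0.5]
force: [-0.3, -0.5, -0.5]
width: 0.231
0.2309097600764544
at [ 574.8 -114.   103.2] rows [ 2.873 -0.062 -0.012] twist -0.01
```

```bash
python3 -m pendant '[1.2,-0.06,0,0,255,2.3,-0.06,0,0,255,2.85,-0.06,0,0,255,2.85,-0.06,0,0,255,2.85,-0.06,0,0,130,2.85,-0.06,0,0,130,2.85,-0.06,0,0,130,1.9,-0.06,0,0,120,0.6,-0.06,0,0,120,-0.2,-0.06,0,0,120,-0.2,-0.06,0,0,120]'
python3 -c "
from h import *
plan([445.5,-98.1,60],(0,1))"
```

```text
time_s: 37.28
position: [580.5, -114.7, 115.8]
tool_rot: [0.504, -0.503, 0.496, 0.497]
force: [1.4, 0.0, 0.6]
width: 0.531
at [ 580.5 -114.7  115.8] rows [1.795 4.526 0.549] twist 17.99
```

```bash
python3 -m pendant '[0,4.53,0.55,18,120,0,4.53,0.55,18,120,0,4.53,0.55,18,120,0,4.53,0.55,18,120,0,4.53,0.55,18,120,0,4.53,0.55,18,120,0.9,4.53,0.55,18,120,1.8,4.53,0.55,18,120,1.8,4.53,0.55,18,120,1.8,4.53,0.55,18,120,1.8,4.53,0.55,18,120,1.8,4.53,0.55,18,120]'
python3 -m pendant '[0,0,0,0.85,120,0,0,0,0.85,120]'
python3 - <<'E'
from h import *
plan([445.5,-98.1,2],(0,1))
a=r.grab_frame("scene")
print([ (c,s) for c,s,_ in blobs(a,(100,100,40),(130,255,255),10) if s[0]<420])
E
```

```text
time_s: 38.28
position: [441.9, -97.4, 55.1]
tool_rot: [0.709, -0.022, 0.705, 0.024]
force: [0.5, 0.4, -0.0]
width: 0.53
time_s: 38.45
position: [442.0, -97.4, 55.1]
tool_rot: [0.709, 0.004, 0.705, -0.001]
force: [0.8, 0.6, 0.4]
width: 0.53
at [442.  -97.4  55.1] rows [ 1.772 -0.029  0.107] twist -0.08
[(array([334.87, 203.33]), [332, 195, 8, 17, 97]), (array([357.93, 220.26]), [332, 200, 51, 41, 1348]), (array([316.09, 213.78]), [307, 202, 19, 23, 288]), (array([314.47, 248.28]), [311, 245, 9, 8, 53])]
```

```bash
python3 -m pendant '[0.8,-0.03,0.1,0,120,1.5,-0.03,0.1,0,120,1.77,-0.03,0.1,0,120,1.77,-0.03,0.1,0,120,1.77,-0.03,0.1,0,255,1.77,-0.03,0.1,0,255,1.77,-0.03,0.1,0,255,1.77,-0.03,0.1,0,255,1.77,-0.03,0.1,0,255,0.3,-0.03,0.1,0,255,-1.6,-0.03,0.1,0,255,-1.6,-0.03,0.1,0,255]'
python3 -c "
from h import *
plan([576,-150,110],(0,1))"
```

```text
time_s: 39.5
position: [446.0, -98.8, 106.9]
tool_rot: [0.71, 0.002, 0.704, -0.0]
force: [1.2, -0.3, 0.1]
width: 0.229
at [446.  -98.8 106.9] rows [-0.066 -1.69   4.341] twist -0.04
```

```bash
python3 -m pendant '[0,-1.58,5.2,0,255,0,-1.58,5.2,0,255,0,-1.58,5.2,0,255,0,-1.58,5.2,0,255,0,-1.58,5.2,0,255,0,-1.58,5.2,0,255,0,-1.58,5.2,0,255,0,-1.58,5.2,0,255]'
python3 -c "
from h import *
print(r.state()['width'])
plan([601,-146,17],(0,1))"
```

```text
time_s: 40.17
position: [598.8, -146.1, 102.9]
tool_rot: [0.708, 0.003, 0.706, 0.0]
force: [-0.7, 0.2, -0.0]
width: 0.235
0.23528704039497023
at [ 598.8 -146.1  102.9] rows [ 2.864 -0.009  0.064] twist -0.04
```

```bash
python3 -m pendant '[1.2,0,0.06,0,255,2.3,0,0.06,0,255,2.85,0,0.06,0,255,2.85,0,0.06,0,255,2.85,0,0.06,0,140,2.85,0,0.06,0,140,2.85,0,0.06,0,140,1.9,0,0.06,0,120,0.6,0,0.06,0,120,-1,0,0.06,0,60,-3,0,0.06,0,0,-4,0,0.06,0,0]'
python3 -c "
from h import *
plan([450,-120,260])"
```

```text
time_s: 41.17
position: [601.4, -146.9, 214.0]
tool_rot: [0.71, 0.002, 0.704, -0.0]
force: [1.1, 0.8, -0.1]
width: 0.93
at [ 601.4 -146.9  214. ] rows [-1.568  0.882 -5.037] twist 0
```

```bash
python3 -m pendant '[-1.5,0.9,-4,0,0,-1.5,5.5,-5,0,0,-1.5,5.5,-5,0,0,-1.5,5.5,-5,0,0,-1.5,5.5,-5,0,0,-1.5,5.5,-5,0,0,-1.5,5.5,-5,0,0,-1.5,5.5,-5,0,0]'
python3 - <<'E'
from h import *
print(tool()[0].round(1))
a=r.grab_frame("scene");b=r.grab_frame("top");cv2.imwrite("pics/scene8.png",a[:,:,::-1]);cv2.imwrite("pics/top8.png",b[:,:,::-1])
cv2.imwrite("pics/c9.png",np.hstack([cv2.resize(a[150:260,130:400,::-1],(540,220)),cv2.resize(b[130:240,130:260,::-1],(260,220))]))
def corners(n,i,x):
    u=cv2.resize(i[x[1]:x[1]+x[3],x[0]:x[0]+x[2]],None,fx=6,fy=6,interpolation=cv2.INTER_CUBIC)
    f=lambda v:((np.array(v)+.5)/6-.5+x[:2])
    m=cv2.inRange(hsv(u),(22,110,60),(35,255,255));m=cv2.morphologyEx(m,cv2.MORPH_CLOSE,np.ones((61,61)))
    C=max(cv2.findContours(m,0,2)[0],key=cv2.contourArea);hull=cv2.convexHull(C)
    g=(cv2.inRange(u,(0,0,0),(70,70,70))&cv2.drawContours(np.zeros_like(m),[hull],-1,255,-1)); g=cv2.erode(g,np.ones((5,5)))
    N,l,s,c=cv2.connectedComponentsWithStats(g);j=1+np.argmax(s[1:,4]);G=cv2.findContours((l==j).astype(np.uint8),0,2)[0];G=max(G,key=cv2.contourArea)
    print(n,"hull",f(cv2.approxPolyDP(hull,12,True)[:,0]).round(1).tolist());print(" grip c",f(c[j]).round(2),"hull",f(cv2.approxPolyDP(cv2.convexHull(G),4,True)[:,0]).round(1).tolist())
    if n=="top":print(cv2.minAreaRect(np.array([onz(n,q,28)[:2] for q in f(C[:,0])]).astype(np.float32)),cv2.minAreaRect(np.array([onz(n,q,53)[:2] for q in f(G[:,0])]).astype(np.float32)))
corners("top",b,(140,180,80,60));corners("scene",a,(140,160,90,70))
E
```

```text
time_s: 41.83
position: [451.8, 19.5, 257.1]
tool_rot: [0.71, 0.002, 0.704, 0.001]
force: [0.6, -0.3, 0.4]
width: 0.998
[451.8  19.5 257.1]
top hull [[199.4, 187.4], [201.9, 225.2], [149.1, 228.6], [148.4, 191.4]]
 grip c [174.15 207.44] hull [[184.9, 207.6], [183.6, 209.2], [168.4, 210.6], [165.1, 209.9], [163.4, 208.4], [163.6, 206.4], [164.8, 205.6], [182.4, 204.1]]
((453.9950256347656, 292.9537048339844), (109.91610717773438, 151.20242309570312), 3.298459529876709) ((451.2129211425781, 289.837158203125), (15.646519660949707, 58.94050598144531), 3.650285243988037)
scene hull [[151.2, 184.4], [169.1, 175.1], [210.8, 187.8], [211.2, 191.6], [187.8, 212.9], [177.2, 209.2]]
 grip c [175.75 187.88] hull [[166.4, 180.2], [169.2, 179.8], [183.6, 183.8], [184.4, 184.6], [184.2, 195.9], [178.6, 195.2], [168.4, 191.6], [166.8, 189.4]]
```

View pics/c9.png

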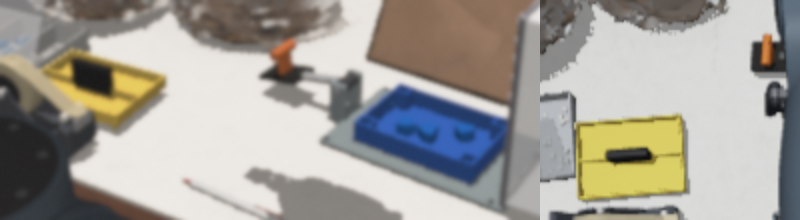

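The tray has been knocked about 15 mm toward +y (now top (174,207)), and all three pieces lie in the blue tray. I check the grip's height and the dispenser's clearance, then plan the grasp.

```bash
python3 - <<'E'
from h import *
print("grip",tri((175.75,187.88),(174.15,207.44)))
# far top corners of grip: scene top-left/right edge midpoint vs top-view
print("gripTop mid",tri((175.9,181.6),(173.4,205.6)), onz("top",(173.4,206.6),53))
print("disp",onz("top",(150,234),98),onz("top",(195,235),50),onz("top",(150,234),30))
print(r.state()['joints'].round(3))
plan([453.5,292,110],(.998,.058))
E
```

```text
grip (array([455.11412952, 293.67059818,  32.5150374 ]), np.float64(0.35573742105594985))
gripTop mid (array([456.8741738 , 292.6194092 ,  50.06831739]), np.float64(0.3780683357318915)) [453.61481819 291.90074066  53.        ]
disp [373.35643836 343.80125439  98.        ] [374.09286928 232.64768605  50.        ] [382.85822893 359.66662578  30.        ]
[ 0.038  0.101 -0.122  1.341  0.003  0.042]
at [452.5  18.4 255.8] rows [ 4.892  9.104 -0.036] twist 17.29
```

```bash
python3 -m pendant '[1,9.12,0,-18.7,110,2,9.12,0,-18.7,110,2,9.12,0,-18.7,110,2,9.12,0,-18.7,110,2,9.12,0,-18.7,110,2,9.12,0,-18.7,110,2,9.12,0,-18.7,110,3,9.12,0,-18.7,110,4,9.12,0,-18.7,110,4.9,9.12,0,-18.7,110,4.9,9.12,0,-18.7,110,4.9,9.12,0,-18.7,110]'
python3 -m pendant '[0,0,0,-1.7,110,0,0,0,-1.7,110]'
python3 - <<'E'
from h import *
plan([454.5,292.7,21],(.998,.058));print(r.state()['joints'].round(3))
b=r.grab_frame("top");cv2.imwrite("pics/top9.png",b[:,:,::-1])
E
```

```text
time_s: 42.93
position: [453.6, 291.4, 106.3]
tool_rot: [0.518, -0.482, 0.517, 0.482]
force: [0.5, -0.2, 0.2]
width: 0.572
time_s: 43.1
position: [454.7, 292.1, 108.1]
tool_rot: [-0.482, 0.519, -0.478, -0.519]
force: [0.2, -0.6, -0.2]
width: 0.573
at [454.7 292.1 108.1] rows [2.904 0.018 0.013] twist 0.23
[ 5.710e-01  3.310e-01 -2.110e-01  1.024e+00  1.000e-03 -1.078e+00]
```

Descend around the grip, close, then lift slightly.

```bash
python3 -m pendant '[1,0,0,0.23,110,2,0,0,0.23,110,2.7,0,0,0.23,110,2.9,0,0,0.23,110,2.9,0,0,0.23,110,2.9,0,0,0.23,255,2.9,0,0,0.23,255,2.9,0,0,0.23,255,2.9,0,0,0.23,255,2.9,0,0,0.23,255,2.9,0,0,0.23,255,2.9,0,0,0.23,255]'
python3 -m pendant '[-0.3,0,0,0,255,-0.6,0,0,0,255,-1,0,0,0,255,-1.5,0,0,0,255,-2,0,0,0,255,-2.5,0,0,0,255,-3,0,0,0,255,-3.5,0,0,0,255,-3.5,0,0,0,255]'
python3 - <<'E'
from h import *
plan([576.3,-113.9,130],(.9966,-.0818))
a=r.grab_frame("scene")[130:250,110:290,::-1];b=r.grab_frame("top")
cv2.imwrite("pics/c10.png",cv2.resize(a,(720,480)))
E
```

```text
time_s: 44.15
position: [455.0, 293.6, 23.3]
tool_rot: [-0.49, 0.513, -0.484, -0.512]
force: [1.4, -0.5, 6.6]
width: 0.155
time_s: 44.9
position: [454.8, 293.6, 130.4]
tool_rot: [-0.49, 0.514, -0.483, -0.513]
force: [1.1, -0.1, -1.8]
width: 0.15
at [454.8 293.6 130.4] rows [ -0.042  -3.317 -13.781] twist 1.55
```

View pics/c10.png

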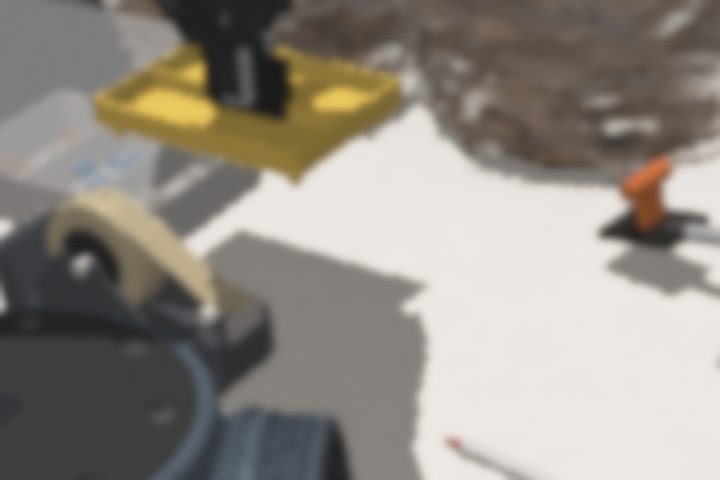

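The tray is held level in the air. Carry it over the box.

```bash
python3 -m pendant '[0,-0.3,-1,0.1,255,0,-0.6,-2,0.3,255,0,-0.9,-3,0.5,255,0,-1.2,-4,0.7,255,0,-1.5,-5,0.8,255,0,-1.8,-6,0.9,255,0,-2.1,-7,1,255,0,-2.4,-8,1.2,255,0,-2.7,-9,1.4,255,0,-2.9,-10,1.5,255,0,-3,-11,1.55,255,0,-3.1,-11,1.55,255]'
python3 - <<'E'
from h import *
print(r.state()['force'].round(1),r.state()['width'])
plan([576.3,-113.9,130],(.9966,-.0818))
E
```

```text
time_s: 46.0
position: [563.8, -36.4, 124.6]
tool_rot: [0.522, -0.478, 0.52, 0.478]
force: [0.4, 0.5, -2.0]
width: 0.154
[ 0.4  0.5 -2. ] 0.1537075070069575
at [563.8 -36.4 124.6] rows [-0.183 -0.637 -2.538] twist -0.05
```

```bash
python3 -m pendant '[0,-0.4,-1,0,255,0,-0.64,-1.8,0,255,0,-0.64,-2.3,0,255,0,-0.64,-2.54,0,255,0,-0.64,-2.54,0,255,0,-0.64,-2.54,0,255]'
python3 - <<'E'
from h import *
print(r.state()['force'].round(1),r.state()['width'])
plan([576.3,-113.9,120],(.9966,-.0818))
a=r.grab_frame("scene");b=r.grab_frame("top");cv2.imwrite("pics/scene11.png",a[:,:,::-1]);cv2.imwrite("pics/top11.png",b[:,:,::-1])
cv2.imwrite("pics/c11.png",np.hstack([cv2.resize(a[130:260,250:420,::-1],(500,382),interpolation=cv2.INTER_CUBIC),cv2.resize(b[120:210,250:320,::-1],(297,382))]))
E
```

```text
time_s: 46.5
position: [576.4, -108.9, 125.1]
tool_rot: [0.522, -0.479, 0.518, 0.479]
force: [-0.0, 0.6, -2.1]
width: 0.153
[-0.   0.6 -2.1] 0.1527231680337472
at [ 576.4 -108.9  125.1] rows [ 0.169 -0.011 -0.166] twist -0.0
```

View pics/c11.png

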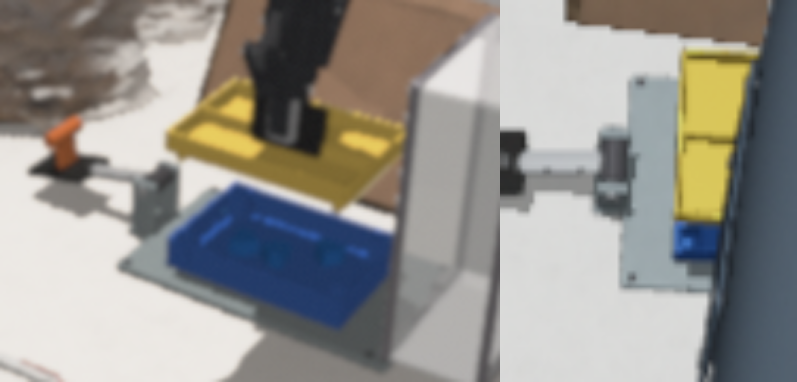

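The tray hangs over the blue one, shifted slightly to the far-left because the arm is 5 mm short. Next I compare its corners with where they should project.

```bash
python3 - <<'E'
from h import *
a=cv2.imread("pics/scene11.png")[:,:,::-1].copy();b=cv2.imread("pics/top11.png")[:,:,::-1].copy()
p,M=tool();print(p)
bx=np.array([-M[1,1]*-1*0,0]) 
y=-M[:2,1];x=np.array([y[1],-y[0]])  # tool y=-box y ; box x = box y turned -90deg
zr=p[2]+16.7-30+18
for nm,s in(("NL",(-75,-55)),("FL",(-75,55)),("FR",(75,55)),("NR",(75,-55))):
    W=np.r_[p[:2]+s[0]*x+s[1]*y,zr];print(nm,W.round(1),"scene",proj("scene",W).round(1),"top",proj("top",W).round(1))
for n,i,X in(("scene",a,(295,140,110,70)),("top",b,(285,125,40,60))):
    u=cv2.resize(i[X[1]:X[1]+X[3],X[0]:X[0]+X[2]],None,fx=6,fy=6,interpolation=cv2.INTER_CUBIC)
    m=cv2.inRange(hsv(u),(20,110,60),(35,255,255));m=cv2.morphologyEx(m,cv2.MORPH_CLOSE,np.ones((15,15)))
    C=np.vstack([c for c in cv2.findContours(m,0,2)[0] if cv2.contourArea(c)>400])
    print(n,((cv2.approxPolyDP(cv2.convexHull(C),8,True)[:,0]+.5)/6-.5+X[:2]).round(1).tolist())
E
```

```text
[ 576.59317137 -108.34861554  125.43787402]
NL [527.8 -29.1 130.1] scene [[305.9 173. ]] top [[290.9 170. ]]
FL [637.5 -38.  130.1] scene [[329.9 155.2]] top [[292.5 130.3]]
FR [ 625.3 -187.6  130.1] scene [[389.7 172.4]] top [[348.8 133.2]]
NR [ 515.7 -178.7  130.1] scene [[368.5 193. ]] top [[348.3 172.9]]
scene [[307.1, 174.6], [329.4, 156.2], [385.2, 171.6], [387.1, 176.2], [383.8, 184.4], [364.1, 200.1], [311.4, 182.8], [307.2, 179.6]]
top [[293.4, 131.6], [310.4, 132.9], [301.2, 171.9], [290.9, 170.8]]
```

```bash
python3 -m pendant '[0.4,-0.04,-0.17,0,255,0.8,-0.04,-0.17,0,255,1.2,-0.04,-0.17,0,255,1.6,-0.04,-0.17,0,255,1.9,-0.04,-0.17,0,255,2.05,-0.04,-0.17,0,255,2.1,-0.04,-0.17,0,255,2.1,-0.04,-0.17,0,255]'
python3 - <<'E'
from h import *
print(r.state()['force'].round(1),r.state()['width'])
plan([577.5,-113.5,62],(.9966,-.0818))
a=r.grab_frame("scene");b=r.grab_frame("top");cv2.imwrite("pics/scene12.png",a[:,:,::-1]);cv2.imwrite("pics/top12.png",b[:,:,::-1])
for n,i,X in(("scene",a,(290,160,110,95)),("top",b,(280,130,40,60))):
    u=cv2.resize(i[X[1]:X[1]+X[3],X[0]:X[0]+X[2]],None,fx=6,fy=6,interpolation=cv2.INTER_CUBIC)
    for nm,lo,hi in(("yel",(20,110,60),(35,255,255)),("blu",(100,120,40),(128,255,255))):
        m=cv2.inRange(hsv(u),lo,hi);m=cv2.morphologyEx(m,cv2.MORPH_CLOSE,np.ones((15,15)))
        C=np.vstack([c for c in cv2.findContours(m,0,2)[0] if cv2.contourArea(c)>300])
        print(n,nm,((cv2.approxPolyDP(cv2.convexHull(C),8,True)[:,0]+.5)/6-.5+X[:2]).round(1).tolist())
cv2.imwrite("pics/c12.png",np.hstack([cv2.resize(a[160:255,290:400,::-1],(500,432),interpolation=cv2.INTER_CUBIC),cv2.resize(b[130:195,275:320,::-1],(299,432),interpolation=cv2.INTER_CUBIC)]))
p,M=tool();y=-M[:2,1];x=np.array([y[1],-y[0]]);zr=p[2]+16.7-30+18
for nm,s in(("NL",(-75,-55)),("FL",(-75,55)),("FR",(75,55)),("NR",(75,-55))):
    W=np.r_[p[:2]+s[0]*x+s[1]*y,zr];print(nm,"scene",proj("scene",W).round(1),"top",proj("top",W).round(1))
E
```

```text
time_s: 47.27
position: [577.9, -113.9, 62.6]
tool_rot: [0.522, -0.479, 0.518, 0.479]
force: [-0.2, -0.3, -2.9]
width: 0.148
[-0.2 -0.3 -2.9] 0.14774634819456478
at [ 577.9 -113.9   62.6] rows [0.021 0.016 0.012] twist 0.01
scene yel [[306.9, 198.6], [324.4, 182.6], [331.9, 179.8], [383.6, 195.8], [384.4, 201.4], [381.8, 208.6], [364.1, 225.9], [312.2, 207.2], [307.2, 203.9]]
scene blu [[307.4, 218.6], [307.8, 211.6], [309.8, 209.2], [382.1, 212.9], [380.1, 223.9], [364.4, 240.9]]
top yel [[294.2, 138.6], [308.2, 140.1], [301.4, 177.1], [291.2, 176.1]]
top blu [[290.8, 178.4], [301.1, 178.1], [301.4, 180.9], [291.9, 180.6]]
NL scene [[307.4 197.3]] top [[291.6 175.3]]
FL scene [[330.7 178.4]] top [[293.1 137.4]]
FR scene [[389.  196.8]] top [[346.7 140.1]]
NR scene [[368.3 218.6]] top [[346.2 178.2]]
```

View pics/c12.png

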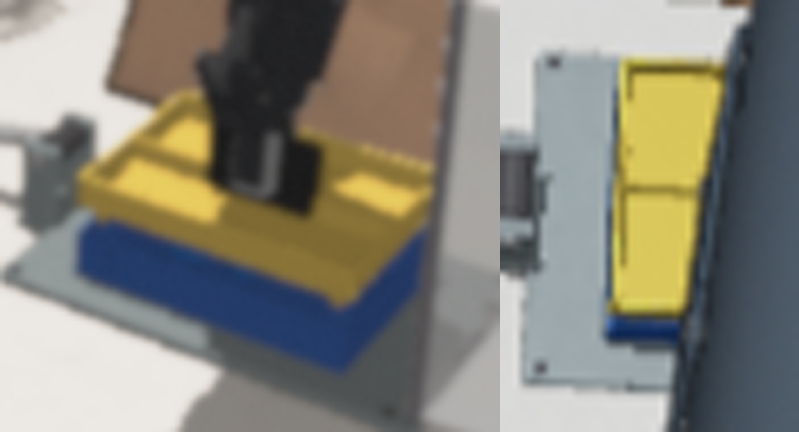

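The yellow tray is aligned over the blue one within about 1 mm in both views, with its lugs just above the sockets. I lower it with a 1 mm correction.

```bash
python3 -m pendant '[0.1,-0.03,0.02,0,255,0.2,-0.03,0.02,0,255,0.3,-0.03,0.02,0,255,0.38,-0.03,0.02,0,255,0.46,-0.03,0.02,0,255,0.5,-0.03,0.02,0,255,0.52,-0.03,0.02,0,255,0.52,-0.03,0.02,0,255]'
python3 - <<'E'
from h import *
s=r.state();print(s['force'].round(1),s['moment'].round(2),s['width']);plan([577.5,-113.5,47],(.9966,-.0818))
E
```

```text
time_s: 48.03
position: [578.8, -113.8, 47.4]
tool_rot: [0.522, -0.479, 0.518, 0.479]
force: [-2.1, -0.2, 3.6]
width: 0.155
[-2.1 -0.2  3.6] [ 0.09  0.55 -0.  ] 0.15506344334759342
at [ 578.8 -113.8   47.4] rows [0.013 0.043 0.006] twist -0.0
```

```bash
python3 -m pendant '[0,0.03,0,0,255,0.03,0.05,0,0,255,0.03,0.05,0,0,200,0,0.05,0,0,110,0,0.05,0,0,110,0,0.05,0,0,110,-0.5,0.05,0,0,110,-1.5,0.05,0,0,110,-2.5,0.05,0,0,110,-3.5,0.05,0,0,60,-3.5,0.05,0,0,0]'
python3 - <<'E'
from h import *
print(r.state()['joints'].round(3));plan([440,172,250],(.0818,.9966))
E
```

```text
time_s: 48.95
position: [579.6, -114.6, 157.8]
tool_rot: [0.524, -0.481, 0.516, 0.477]
force: [0.8, -0.2, 0.7]
width: 0.828
[-0.198  0.373 -0.009  1.177  0.004 -1.686]
at [ 579.6 -114.6  157.8] rows [-3.111  5.383  9.151] twist -18.0
```

```bash
python3 -m pendant '[-1.5,2,3,18,0,-3.1,5.38,9.15,18,0,-3.1,5.38,9.15,18,0,-3.1,5.38,9.15,18,0,-3.1,5.38,9.15,18,0,-3.1,5.38,9.15,18,0,-3.1,5.38,9.15,18,0,-3.1,5.38,9.15,18,0,-3.1,5.38,9.15,18,0,-3.1,5.38,9.15,18,0,-3.1,5.38,9.15,18,0,-3.1,5.38,9.15,18,0]'
python3 -m pendant '[0,0,0,0.8,0,0,0,0,0.8,0]'
python3 - <<'E'
from h import *
a=r.grab_frame("scene");b=r.grab_frame("top");cv2.imwrite("pics/scene13.png",a[:,:,::-1]);cv2.imwrite("pics/top13.png",b[:,:,::-1])
for n,i,X in(("scene",a,(290,160,110,95)),("top",b,(265,120,100,90))):
    u=cv2.resize(i[X[1]:X[1]+X[3],X[0]:X[0]+X[2]],None,fx=6,fy=6,interpolation=cv2.INTER_CUBIC)
    m=cv2.inRange(hsv(u),(20,110,60),(35,255,255));m=cv2.morphologyEx(m,cv2.MORPH_CLOSE,np.ones((61,61)))
    C=np.vstack([c for c in cv2.findContours(m,0,2)[0] if cv2.contourArea(c)>300]);f=lambda v:((np.array(v)+.5)/6-.5+X[:2])
    print(n,f(cv2.approxPolyDP(cv2.convexHull(C),8,True)[:,0]).round(1).tolist())
    if n=="top": print(cv2.minAreaRect(np.array([onz(n,q,52)[:2] for q in f(C[:,0])]).astype(np.float32)))
    for c,s,_ in blobs(i,(3,120,80),(16,255,255),20):
        if 200<c[0]<300: print(n,"orange",c,s)
for s in((-75,-55),(-75,55),(75,55),(75,-55)):
    W=np.r_[np.array([577,-113.7])+s[0]*np.array([-.0818,-.9966])+s[1]*np.array([.9966,-.0818]),52];print(proj("scene",W).round(1),proj("top",W).round(1))
cv2.imwrite("pics/c13.png",np.hstack([cv2.resize(a[160:255,290:400,::-1],(440,380),interpolation=cv2.INTER_CUBIC),cv2.resize(b[125:205,280:355,::-1],(356,380),interpolation=cv2.INTER_CUBIC)]))
plan([593.6,98,140],(.0818,.9966));print(r.state()['joints'].round(3))
E
```

```text
time_s: 49.95
position: [437.9, 173.0, 245.5]
tool_rot: [0.708, -0.017, 0.705, 0.02]
force: [-0.1, -0.6, -0.5]
width: 1.004
time_s: 50.12
position: [438.1, 172.5, 245.3]
tool_rot: [0.709, 0.007, 0.706, -0.004]
force: [-0.6, 0.1, -0.2]
width: 1.004
scene [[306.8, 204.1], [330.6, 183.9], [380.8, 200.1], [383.6, 202.2], [382.1, 212.8], [364.2, 230.4], [309.1, 210.2]]
scene orange [271.34 177.79] [266, 169, 11, 18, 116]
top [[292.9, 140.4], [344.6, 142.8], [344.2, 179.9], [291.2, 177.6]]
((575.4527587890625, -112.39308166503906), (149.4287567138672, 112.77627563476562), 85.42439270019531)
top orange [242.94 155.28] [240, 147, 7, 16, 79]
[[306.6 203.5]] [[291.  177.2]]
[[329.8 184.2]] [[292.6 139.7]]
[[387.7 203. ]] [[345.6 142.5]]
[[367. 225.]] [[345.  180.1]]
at [438.1 172.3 245.3] rows [ 3.523 -2.439  5.193] twist 0.82
[ 0.374  0.137 -0.107  1.322  0.002  0.384]
```

View pics/c13.png

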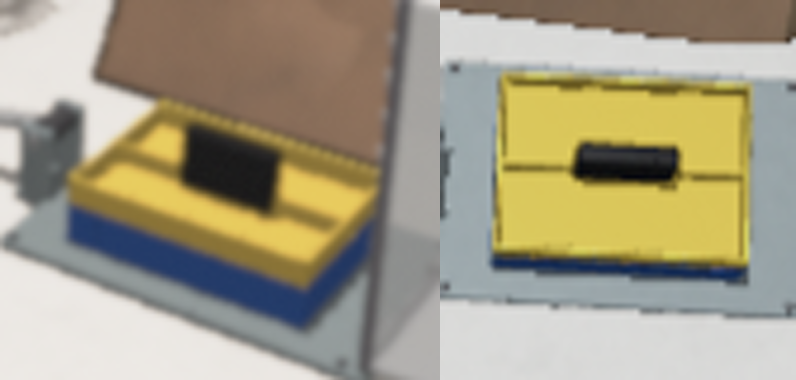

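Seated: corners match the z=52 mm prediction to ~1 px, there is no gap, and the yaw agrees. Now back to the pedal.

```bash
python3 -m pendant '[0,-2.44,5.24,0.8,0,0,-2.44,5.24,0.8,0,0,-2.44,5.24,0.8,0,0,-2.44,5.24,0.8,0,1,-2.44,5.24,0.8,0,2,-2.44,5.24,0.8,0,3.5,-2.44,5.24,0.8,0,3.5,-2.44,5.24,0.8,0,3.5,-2.44,5.24,0.8,0]'
python3 -c "
from h import *
plan([595,97.5,41.5],(.0818,.9966))"
```

```text
time_s: 50.97
position: [593.1, 97.1, 138.9]
tool_rot: [0.706, 0.03, 0.707, -0.028]
force: [0.9, -0.0, 0.4]
width: 1.002
at [593.1  97.1 138.9] rows [3.248 0.008 0.066] twist 0.01
```

```bash
python3 -m pendant '[1,0,0.06,0,0,2,0,0.06,0,0,2.8,0,0.06,0,0,3.25,0,0.06,0,0,3.25,0,0.06,0,100,3.25,0,0.06,0,200,3.25,0,0.06,0,255,3.25,0,0.06,0,255,3.25,0,0.06,0,255,3.25,0,0.06,0,255,3.25,0,0.06,0,255,3.25,0,0.06,0,255]'
python3 -c "
from h import *
s=r.state();print(s['force'].round(1),s['width']);plan([595,97.5,41.5],(.0818,.9966))"
```

```text
time_s: 51.97
position: [597.8, 97.4, 44.6]
tool_rot: [0.709, 0.03, 0.704, -0.028]
force: [-0.3, -3.6, 6.7]
width: 0.138
[-0.3 -3.6  6.7] 0.13779524964614062
at [597.8  97.4  44.6] rows [ 0.102 -0.005 -0.094] twist -0.01
```

```bash
python3 -m pendant '[-0.05,-0.01,0,0,255,-0.1,-0.02,0,0,255,-0.15,-0.03,0,0,255,-0.2,-0.04,0,0,255,-0.25,-0.05,0,0,255,-0.3,-0.06,0,0,255,-0.35,-0.07,0,0,255,-0.4,-0.08,0,0,255,-0.45,-0.1,0,0,255,-0.5,-0.11,0,0,255,-0.55,-0.13,0,0,255,-0.6,-0.15,0,0,255]'
python3 - <<'E'
from h import *
s=r.state();print(s['force'].round(1),s['width'],tool()[0].round(1))
for n in CI:
  for c,q,_ in blobs(r.grab_frame(n),(3,120,80),(16,255,255),10):
    if 200<c[0]<300: print(n,c,q)
E
```

```text
time_s: 52.97
position: [597.3, 93.9, 60.6]
tool_rot: [0.708, 0.031, 0.705, -0.027]
force: [5.7, 3.0, -9.6]
width: 0.137
[ 5.7  3.  -9.6] 0.13650037425252246 [597.3  93.9  60.6]
scene [270.25 175.38] [267, 168, 9, 15, 68]
```

```bash
python3 -m pendant '[-0.05,-0.02,-0.01,0,255,-0.1,-0.04,-0.02,0,255,-0.15,-0.06,-0.03,0,255,-0.2,-0.08,-0.04,0,255,-0.25,-0.1,-0.05,0,255,-0.3,-0.12,-0.05,0,255,-0.35,-0.14,-0.05,0,255,-0.4,-0.16,-0.05,0,255,-0.45,-0.18,-0.05,0,255,-0.5,-0.21,-0.05,0,255,-0.55,-0.23,-0.05,0,255,-0.6,-0.26,-0.05,0,255]'
python3 - <<'E'
from h import *
s=r.state();print(s['force'].round(1),s['width'],tool()[0].round(1))
E
```

```text
time_s: 54.07
position: [596.5, 86.2, 79.2]
tool_rot: [0.709, 0.031, 0.704, -0.027]
force: [11.1, 2.3, -12.3]
width: 0.139
[ 11.1   2.3 -12.3] 0.13870478057715552 [596.5  86.2  79.2]
```

```bash
python3 -m pendant '[-0.03,-0.01,-0.03,0,255,-0.06,-0.02,-0.06,0,255,-0.09,-0.03,-0.08,0,255,-0.12,-0.04,-0.08,0,255,-0.15,-0.05,-0.08,0,255,-0.15,-0.05,-0.08,0,255,-0.15,-0.05,-0.08,0,255,-0.15,-0.05,-0.08,0,255]'
python3 - <<'E'
from h import *
s=r.state();print(s['force'].round(1),s['width'],tool()[0].round(1))
E
```

```text
time_s: 54.73
position: [596.1, 84.8, 82.2]
tool_rot: [0.71, 0.031, 0.703, -0.027]
force: [23.3, 1.9, -31.1]
width: 0.142
[ 23.3   1.9 -31.1] 0.14178061039913104 [596.1  84.8  82.2]
```

The pull force rose to 31 N, so the pedal is at its upper stop. I ease the pull off, release, rise clear and check.

```bash
python3 -m pendant '[0.02,0,-0.02,0,255,0.04,0,-0.04,0,255,0.05,0,-0.05,0,255,0.05,0,-0.05,0,255]'
python3 -m pendant '[0,0,0,0,200,0,0,0,0,120,0,0,0,0,60,0,0,0,0,0,0,0,0,0,0,0,0,0,0,0,-1,0,0,0,0,-2,0,0,0,0,-3.5,0,0,0,0,-4.5,0,0,0,0,-4.5,2,-4,0,0,-4.5,3.5,-5,0,0]'
python3 -m pendant '[0,2,-0.5,0,0,0,2,-0.5,0,0,0,2,-0.5,0,0]'
python3 - <<'E'
from h import *
s=r.state();print(s['force'].round(1),s['width'],tool()[0].round(1))
a=r.grab_frame("scene");b=r.grab_frame("top")
for n,i in(("scene",a),("top",b)):
  for c,q,_ in blobs(i,(3,120,80),(16,255,255),20):
    if 200<c[0]<300: print(n,c,q)
cv2.imwrite("pics/c14.png",np.hstack([cv2.resize(a[130:290,200:400,::-1],(400,320),interpolation=cv2.INTER_CUBIC),cv2.resize(b[110:270,220:400,::-1],(360,320),interpolation=cv2.INTER_CUBIC)]))
E
```

```text
time_s: 55.07
position: [596.1, 84.8, 82.1]
tool_rot: [0.711, 0.031, 0.702, -0.028]
force: [24.6, 2.2, -23.5]
width: 0.137
time_s: 56.07
position: [524.9, 133.0, 219.8]
tool_rot: [0.71, 0.032, 0.703, -0.028]
force: [0.3, 0.6, 0.2]
width: 0.998
time_s: 56.32
position: [512.2, 197.9, 218.0]
tool_rot: [0.708, 0.03, 0.705, -0.026]
force: [0.2, -0.7, -0.1]
width: 1.0
[ 0.2 -0.7 -0.1] 0.9996984870606791 [512.2 197.9 218. ]
scene [274.59 166.31] [269, 158, 14, 18, 127]
top [246.75 151.49] [244, 144, 6, 15, 79]
```

View pics/c14.png

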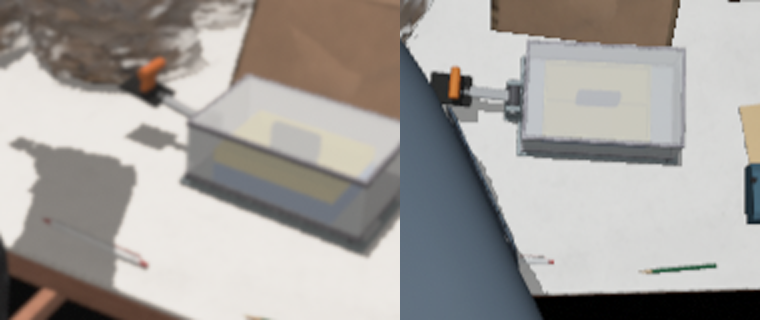

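The hood is closed over the yellow tray, the bar is back at its starting pixels in both views (scene (274.6,166.3), top (246.75,151.5)), and the robot touches nothing.

```bash
python3 -m pendant '[0,0,0,0,0,0,0,0,0,0,0,0,0,0,0,0,0,0,0,0]' | head -1; python3 -c "
from cell import r
print(r.close_job())"
```

```text
time_s: 56.75
the job is handed in; nothing more can be done
None
```

The job is handed in at about 57 s, with every step done in the required order. No verdict was reported.

**What I did:** I pressed the pedal to its stop, and the hood stood open. The three loose blue pieces went into the blue tray; I saw no fourth. The yellow tray had been knocked about 15 mm aside, so I located it again, lowered it and released it. I then raised the pedal at about 18 mm/s until a 31 N pull showed the upper stop, and let go.

**Last checks:**
- **Pedal and hood:** the orange bar is back within 0.05 px of its starting position in both views, and the hood is down.
- **Yellow tray:** before closing, most of its corners lay within about 1 px (2–3 mm) of the fully seated prediction. Its yaw agreed to 0.002 rad and there was no visible gap.
- **Pieces:** all three were seen in the blue tray before the yellow one went on.
- **Robot:** it stands clear with no contact force.
- **Pen, pencil and dispenser:** by eye, the pen and pencil had not moved in the last picture. The dispenser was outside that picture; it looked unmoved when the yellow tray was lifted.

**What went wrong or disagreed:**
- Early on, joint 6 hit its range limit, and then a turn of over 180° went the wrong way round. Both left the tool tilted, and straightening it took most of the first 24 s, touching nothing.
- Heights from two views came out a few millimetres low: 50 against 59 mm for the pressed bar and 27–35 against 34 mm for the blue rim. For both I used the given heights.
- The far-right corner of the yellow tray was cut off by the hood edge in the scene view, so it could not be checked there.
- A sideways force of up to 25 N built up on the pedal bar during the lift. It vanished on release.

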